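# Turn over a coated test disc on the drying plate

### The arm

A 7-joint arm with a two-finger parallel gripper is mounted at the origin on the work surface. World frame = base frame: x ahead of the robot, y to its left, z up, the work surface at z = 0. Lengths are in m, angles in rad, forces in N, time in s.
With the tool pointing down it reaches from about 0.4 to 0.925 m from the base axis. Payload 4.1 kg.
Tool frame: the origin (TCP) lies at the very end of the fingers, on their centre line; the grasp point (between the pads) lies 19 mm behind it; x points along the fingers, y is the direction in which the jaws open and shut, and the axes are right-handed (so a half turn about x gives the same grasp; the last joint's range is limited). The gripper opens to 85 mm and grips with 20 to 120 N. Pads are 22 mm wide; open, the fingers measure 114 mm over their backs; the gripper's body (76 mm by 85 mm) begins 54 mm behind the grasp point. The pads swing forward as they close: fully open they stand 13 mm farther back than shut.
Start: joints at [-1.261, 0.398, 0.045, 1.537, -0.019, 1.207, -0.051], TCP at [0.258, 0.596, 0.231] pointing down, gripper open.
Joint ranges: [-2.82, 2.82], [-0.49, 2.23], [-1.37, 1.46], [0, 2.46], [-1.36, 4.5], [0.23, 2], [-2.94, 2.94]. Speed limits (rad/s): [2.57, 2.57, 3.14, 3.14, 3.14, 3.14, 3.14].

### API

Orientations are given as a unit quaternion [w, x, y, z].
In Python, from workcell import manip, optics, job gives the robot as it stands.
- The arm moves only by the tool step_arm, never from a script. Its argument "series" is a list of rows, each an object of numbers: "tx", "ty", "tz": the shift along the tool's x, y, z in mm; "ax", "ay", "az": the turn, a rotation vector about the tool's x, y, z in rad. A call has 1 to 10 rows; each row is the pose to reach, as a shift and turn from the pose measured when the call began, along the tool's axes at that moment; what a row does not reach only later rows make up. A row lasts 1/10 s, in which the tool goes at most 50 mm and 8.59 degrees, less where a joint would pass 70% of its speed; a pose out of reach is approached as far as the arm can. A call with a gripper value outside its range is refused whole. "jaw" is the finger opening in mm, from 0 to 85.4, set as the call begins (left out, the last holds). The fingers move at their own pace and stop on an object; "force" is the grip in N (left out, the last holds). Time passes only in rows, so rows that repeat a pose let the fingers close. It gives the time, the measured TCP pose, the force and the opening at its end, in the units of the state.
- manip.sense(): the state, without advancing time (a new reading comes with each control period).
- optics.get_image(name): name is "scene" or "side" or "wrist"; returns the picture (420x560x3 uint8, blue, green, red); there is no depth.
- optics.camera_params(name): a dict with "intrinsics" (3x3 intrinsics, pixels), "camera_from_world" (4x4, takes a point from world to camera coordinates); the wrist camera has in their place "T_tool_cam" (4x4, takes a point from camera to tool coordinates, whose origin is the TCP and whose axes are the tool frame's). Camera axes: x right, y down, z forward; pixel columns grow to the right and rows downward; lengths in m; the calibration is good to about 2 mm. The wrist camera is an equidistant fisheye: a pixel r from the principal point sees the ray r / f radians off the axis. A picture is of the moment at which its call begins: read the wrist's pose just before it. camera_params takes no time and is no camera call.
- job.close_job(): hands the job in, once; it reports no verdict.
The state is a dict: "t": time; "q": joint angles; "joint_velocities": joint speeds; "effort": joint torques, N m; "position": TCP position; "eef_rot": TCP orientation; "force": force on the tool from outside, world axes, zero at the start; "torque": the same for the moment, N m; "grip_width": finger opening in m.
Only numpy, scipy, OpenCV 4.12 (cv2) and the standard library are available. Lean on these libraries where they do the work, as an engineer would, in place of code of your own. Each camera call takes 0.05 s, during which the arm holds its last target. There are 200 camera calls.

### The job

Two test discs, coated blue on one face, are drying on the hotplate; one already shows its blue face, the other still lies with its bare terracotta face up. Take the turner from its rest, slide its blade lightly along the plate and under the terracotta disc until its front edge is felt to come up against the back rim, hold it there a moment, then lift the disc clear and, with one brisk turn of the wrist low over the plate, tip it over so that it lies flat on the plate, blue face up, inside the rims; the discs are handled only with the turner, and neither the blade nor the disc may be pressed hard on the plate or its rim. Then lay the turner back in its rest as it was and let go, leaving the other disc and the glassware where they are.

Things in the scene. Friction and masses are not known exactly. Their poses are not given: they have to be found in the camera images.
- hotplate: Fixed white drying hotplate. Origin under its middle, at bench height; +x to its back, +y to its left. Level aluminium top 100 mm above the bench, from the open front edge (x = -70 mm) to the back rim (inner face x = +68 mm); side rims' inner faces at y = +-169 mm; rims 12 mm high. Outside 150 x 362 mm; knobs stick out 9 mm at the front, lower down.
- back_rim: The hotplate's straight back rim, fixed to it, 12 mm high, 350 mm long. Origin at the foot of the middle of its inner (front) face; axes as the hotplate's. Rigid: pushed straight against it, the blade meets several newtons for each further mm.
- disc_center (a point): Centre of the loose disc to turn: round, rigid, 76 mm across, 8 mm thick, 70 to 110 g. Its z axis comes out of the bare terracotta face (up at the start; down when turned); the other face is blue. It starts near the middle of the plate's left or right half, 6 to 22 mm short of the back rim.
- disc: The disc to turn, same origin and axes as disc_center. Both rims are bevelled (each flat face is 64 mm across, the bevel rises 2.5 mm over 6 mm), so a thin blade sliding flat on the plate wedges under it once the back rim stops it; until then it is pushed along.
- turned_disc_center (a point): Centre of the other disc, same make, blue face up (its z axis points down), loose on the other half of the plate. Leave it alone.
- turned_disc: The other disc, same origin and axes as turned_disc_center.
- turner_grip (a point): Middle of the turner's grip, on the axis of its straight red handle. x along the handle to the blade, y to the blade's left, z up from its upper face. The handle is octagonal, 24 mm across flats (flats up, down, sideways and at 45 degrees between), from x = -95 to +62 mm; a thin steel neck cranks down from there to the blade.
- turner: The loose turner (lifter), same origin and axes as turner_grip; 205 g, balancing at about x = 32 mm. At the start it lies in the rest, level. Gripped, it still gives a little in the fingers: pushed up hard at the blade, it pivots about the grip.
- turner_tip (a point): Middle of the blade's front edge, on its underside: 205 mm ahead of and 26 mm below turner_grip. Aluminium blade, stiff, 2 mm thick, 84 mm wide, 90 mm long back from this edge. Only its right-hand edge (y = -42 to -40 mm) is folded up, 8 mm above the blade's top: rolled to that side, a disc stays on the blade until past upright, then tips off over the fold.
- rest: Fixed dark steel rest, base 170 x 90 x 10 mm; origin on the bench under the handle's axis. Two V saddles (open upwards at 90 degrees, 12 mm thick, at x = -60 and +52 mm) carry the handle, blade level, pointing to the rest's +x. Between the saddles the handle is free all round; the saddles reach 25 mm to each side and 4 mm above the handle's axis.
- rest_center (a point): Point of the rest where turner_grip belongs: between the saddles, 95 mm above the bench; axes as the rest's.
- beaker: Glass beaker, 72 mm across, 95 mm high, on the bench left of the hotplate; origin at the centre of its foot. Bystander.
- bottle: Amber reagent bottle, 64 mm across, 150 mm high, on the bench left of the hotplate; origin at the centre of its foot. Bystander.
- small_beaker: Small glass beaker, 52 mm across, 70 mm high, on the bench behind the hotplate's right end; origin at the centre of its foot. Bystander.
There are look-alikes about, which are no part of the job. Several things have the shape of the rest; the one meant has the colours described above.

How it is judged:
By the outcome, as a careful person would: the job done as asked, in the order asked, and still so for the second after the job is handed in, with the robot touching nothing.
It also fails if it takes over 72 s, if anything falls off the work surface, if the arm or the gripper's body presses on something with over 40 N, if the wrist force passes 120 N, or if a joint passes its speed limit or range.

## Working session

There is one attempt and no reset: what is moved stays moved. The work goes in short steps, Python scripts to look and compute and a tool call to move; the robot and the scene stay as the last step left them, time stands still between calls to the robot, and variables do not carry over. Pictures are saved under pics/ and viewed, about 8 in all and at most 12, crops included, and the job is handed in when it is done.

Besides the shell and the picture viewer there is one more tool, called after "Call:" as name([rows], argument=value, ...), one row to a line, values as JSON. step_arm: Moves the arm, as the interface text tells. Its arguments: {"type":"object","properties":{"series":{"type":"array","items":{"type":"object","properties":{"tx":{"type":"number"},"ty":{"type":"number"},"tz":{"type":"number"},"ax":{"type":"number"},"ay":{"type":"number"},"az":{"type":"number"}}}},"jaw":{"type":"number"},"force":{"type":"number"}},"required":["series"]}

```bash
ls; mkdir -p pics
python3 - <<'E'
from workcell import manip, optics, job
import cv2, numpy as np
for n in ("scene","side"):
    cv2.imwrite(f"pics/{n}0.png",optics.get_image(n))
    p=optics.camera_params(n);print(n,np.round(p["intrinsics"],1).tolist(),np.round(p["camera_from_world"],4).tolist())
p=optics.camera_params("wrist");print({k:np.round(v,4).tolist() if not isinstance(v,str) else v for k,v in p.items()})
print(manip.sense())
a=cv2.imread("pics/scene0.png");b=cv2.imread("pics/side0.png")
cv2.imwrite("pics/both0.png",np.vstack([a,b])[:, :])
E
```

```text
pics
scene [[401.0, 0.0, 273.8], [0.0, 401.0, 207.9], [0.0, 0.0, 1.0]] [[0.4516, 0.8921, 0.0164, -0.2265], [0.6304, -0.3061, -0.7134, -0.2261], [-0.6314, 0.3325, -0.7006, 1.672], [0.0, 0.0, 0.0, 1.0]]
side [[529.1, 0.0, 280.4], [0.0, 529.1, 211.7], [0.0, 0.0, 1.0]] [[-0.9377, -0.3473, -0.0054, 0.4593], [-0.1659, 0.4616, -0.8714, 0.178], [0.3052, -0.8163, -0.4905, 1.494], [0.0, 0.0, 0.0, 1.0]]
{'intrinsics': [[325.1923, 0.0, 276.1821], [0.0, 325.1923, 209.6923], [0.0, 0.0, 1.0]], 'T_tool_cam': [[-0.0006, -0.3248, 0.9458, -0.1428], [1.0, 0.0003, 0.0007, 0.0003], [-0.0005, 0.9458, 0.3248, -0.0838], [0.0, 0.0, 0.0, 1.0]]}
{'t': 0.1, 'q': array([-1.26099278,  0.39914111,  0.04503456,  1.53776037, -0.01872022,
        1.20691453, -0.05067964]), 'joint_velocities': array([ 5.54756169e-05,  5.77419985e-04, -9.10444483e-05, -3.25391193e-03,
       -8.50657399e-04,  3.71294559e-04, -1.39370688e-03]), 'effort': array([ 3.07041031e-03, -4.76263475e+01,  1.36955973e+00, -2.54949009e+01,
        1.20172437e-02,  5.02251889e-03,  5.81344167e-06]), 'position': array([0.25812359, 0.59591995, 0.23034957]), 'eef_rot': array([ 0.69230297,  0.14285539,  0.69248794, -0.14411586]), 'force': array([-0.41825406, -0.23233183, -0.29015555]), 'torque': array([-0.01488757,  0.02821824, -0.03612753]), 'grip_width': 0.08555849655611018}
```

View pics/scene0.png

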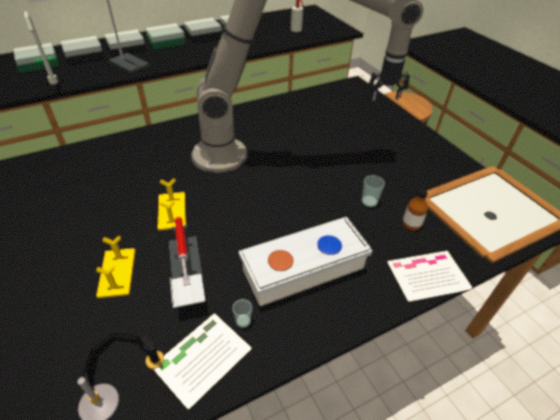

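View pics/side0.png

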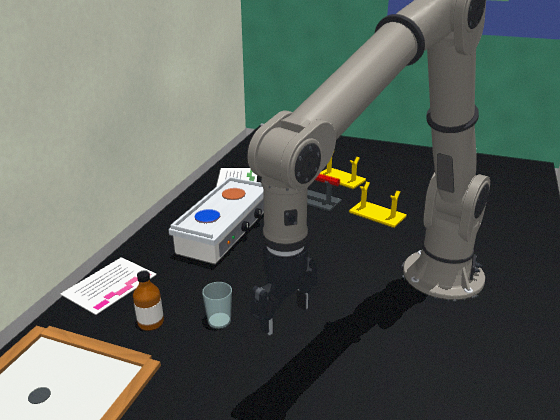

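Scene view: turner with red handle (180,240) on the dark rest (185,262), blade (187,290). Two yellow rests at (171,205) and (116,268) are look-alikes. The dark one is the match and it carries the turner. The terracotta disc is at (280,260) and the blue one at (329,245).

```bash
cat > h.py <<'E'
import cv2, numpy as np
from scipy.spatial.transform import Rotation as R
from workcell import manip, optics, job
def rays(n,uv,pose=None):
    p=optics.camera_params(n);K=np.array(p["intrinsics"]);uv=np.atleast_2d(np.float64(uv))
    d=np.c_[(uv[:,0]-K[0,2])/K[0,0],(uv[:,1]-K[1,2])/K[1,1]]
    if n!="wrist":
        T=np.linalg.inv(np.array(p["camera_from_world"])); d=np.c_[d,np.ones(len(d))]
    else:
        r=np.linalg.norm(d,axis=1);d=np.c_[d*np.sinc(r/np.pi)[:,None],np.cos(r)]
        d[:,:2]=np.c_[(uv[:,0]-K[0,2])/K[0,0],(uv[:,1]-K[1,2])/K[1,1]]*np.sinc(r/np.pi)[:,None]
        T=pose@np.array(p["T_tool_cam"])
    return T[:3,3],d@T[:3,:3].T
def onz(n,uv,z,pose=None):
    o,d=rays(n,uv,pose); return o+d*((z-o[2])/d[:,2])[:,None]
def rot(s): q=s["eef_rot"]; return R.from_quat([q[1],q[2],q[3],q[0]])
def pose(s):
    T=np.eye(4);T[:3,:3]=rot(s).as_matrix();T[:3,3]=s["position"];return T
def mask(im,name):
    h=cv2.cvtColor(im,cv2.COLOR_BGR2HSV);H,S,V=cv2.split(h)
    return ({"red":((H<4)|(H>172))&(S>200)&(V>90),"terra":(H>=5)&(H<14)&(S>120)&(V>100),"blue":(H>105)&(H<130)&(S>150)&(V>90),"white":(S<50)&(V>150)}[name]*255).astype(np.uint8)
def blobs(m,amin=60):
    n,l,s,c=cv2.connectedComponentsWithStats(m); return [(s[i,4],c[i].round(1).tolist(),s[i,:4].tolist(),l==i) for i in range(1,n) if s[i,4]>amin]
E
python3 - <<'E'
from h import *
for n in ("scene","side"):
    im=cv2.imread(f"pics/{n}0.png")
    for c,z in (("red",.095),("terra",.108),("blue",.108)):
        for b in blobs(mask(im,c)): 
            print(n,c,b[0],b[1],b[2],onz(n,b[1],z).round(3))
            if c=="red" :
                ys,xs=np.nonzero(b[3]); v=cv2.fitLine(np.c_[xs,ys].astype(np.float32),2,0,.01,.01).ravel()
                t=(np.c_[xs,ys]-v[2:])@v[:2]; print("ends",onz(n,[v[2:]+v[:2]*t.min(),v[2:]+v[:2]*t.max()],.1).round(3))
# hand-read plate corners in scene: left-back etc
print(onz("scene",[[241,253],[350,222],[370,243],[257,278]],.112).round(3))
im=cv2.imread("pics/scene0.png")
cv2.imwrite("pics/c1.png",cv2.resize(im[180:320,90:380],None,fx=2.7,fy=2.7,interpolation=cv2.INTER_CUBIC))
E
```

```text
scene red 228 [180.3, 237.2] [175, 219, 11, 34] [[ 0.462 -0.299  0.095]]
ends [[ 0.389 -0.284  0.1  ]
 [ 0.525 -0.312  0.1  ]]
scene terra 378 [280.2, 260.0] [268, 251, 25, 19] [[ 0.681 -0.072  0.108]]
scene blue 308 [329.3, 244.4] [318, 236, 23, 18] [[0.693 0.085 0.108]]
side red 133 [327.6, 179.5] [315, 174, 24, 12] [[ 0.425 -0.293  0.095]]
ends [[ 0.468 -0.293  0.1  ]
 [ 0.382 -0.275  0.1  ]]
side terra 194 [232.9, 193.4] [222, 188, 23, 11] [[ 0.677 -0.066  0.108]]
side blue 232 [206.8, 215.2] [195, 210, 25, 12] [[0.69  0.089 0.108]]
[[ 0.612 -0.163  0.112]
 [ 0.647  0.19   0.112]
 [ 0.745  0.194  0.112]
 [ 0.711 -0.159  0.112]]
```

View pics/c1.png

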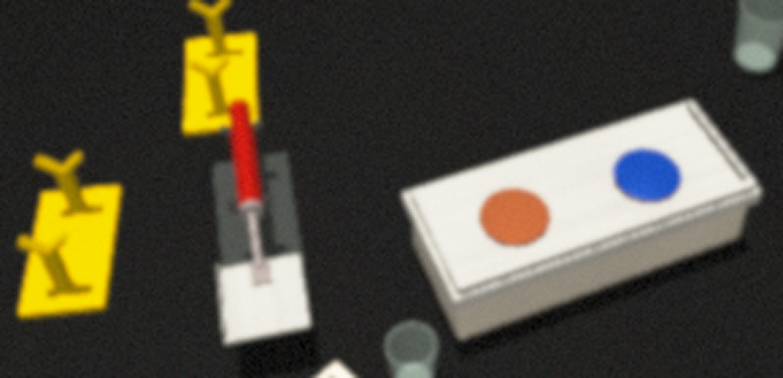

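```bash
cat >> h.py <<'E'
def rel(pos,Rt,s=None):
    s=s or manip.sense();r=rot(s)
    d=r.inv().apply(np.array(pos)-s["position"])*1000; a=(r.inv()*Rt).as_rotvec()
    return d.round(1).tolist(),a.round(4).tolist()
def frame(fwd,xax,jaw=None):
    """tool rotation: tool x along xax, tool z along given fwd (projected)"""
    x=np.array(xax,float);x/=np.linalg.norm(x);z=np.array(fwd,float);z-=x*(x@z);z/=np.linalg.norm(z)
    return R.from_matrix(np.c_[x,np.cross(z,x),z])
def log():
    import json
    s=manip.sense()
    open("log.jsonl","a").write(json.dumps([s["q"].tolist(),s["position"].tolist(),s["eef_rot"].tolist()])+"\n")
    return s
E
python3 - <<'E'
from h import *
s=log();print(rot(s).as_matrix().round(3).tolist())
print("corners",onz("scene",[[241,252],[350,219],[371,250],[261,291]],.112).round(3).tolist())
f=np.array([.98,-.2,0])
for sg in (1,-1): print(rel([.45,.15,.33],frame(sg*f,[0,0,-1])),rel([.43,-.29,.30],frame(sg*f,[0,0,-1])))
E
```

```text
[[-0.001, 0.397, 0.918], [-0.002, 0.918, -0.397], [-1.0, -0.002, 0.0]]
corners [[0.608, -0.162, 0.112], [0.636, 0.198, 0.112], [0.768, 0.181, 0.112], [0.753, -0.167, 0.112]]
([-99.0, -333.1, 353.3], [-0.2074, -0.0001, 0.0018]) ([-68.3, -744.8, 509.8], [-0.2074, -0.0001, 0.0018])
([-99.0, -333.1, 353.3], [2.9342, 0.0027, 0.0001]) ([-68.3, -744.8, 509.8], [2.9342, 0.0027, 0.0001])
```

Call:
step_arm([
  {"tx": -100, "ty": -100, "tz": 100},
  {"tx": -100, "ty": -250, "tz": 250},
  {"tx": -100, "ty": -333, "tz": 353},
  {"tx": -100, "ty": -333, "tz": 353},
  {"tx": -100, "ty": -333, "tz": 353},
  {"tx": -100, "ty": -333, "tz": 353},
  {"tx": -100, "ty": -333, "tz": 353},
  {"tx": -100, "ty": -333, "tz": 353},
  {"tx": -68, "ty": -500, "tz": 420, "ax": -0.2},
  {"tx": -68, "ty": -745, "tz": 510, "ax": -0.2},
])

```text
invalid input at $.series[0]: expected keys tx, ty, tz, ax, ay, az
```

Run:
```python
from h import *
s=log();print(s["t"],s["position"],s["q"].round(3))
print(rel([.41,-.285,.30],frame([.98,-.2,0],[0,0,-1])))
```

```text
0.1 [0.25812359 0.59591995 0.23034957] [-1.261  0.399  0.045  1.538 -0.019  1.207 -0.051]
([-68.3, -748.1, 489.4], [-0.2074, -0.0001, 0.0018])
```

All six keys are needed in every row.

Call:
step_arm([
  {"tx": -100, "ty": -100, "tz": 100, "ax": 0, "ay": 0, "az": 0},
  {"tx": -100, "ty": -250, "tz": 250, "ax": 0, "ay": 0, "az": 0},
  {"tx": -100, "ty": -333, "tz": 350, "ax": 0, "ay": 0, "az": 0},
  {"tx": -100, "ty": -333, "tz": 350, "ax": 0, "ay": 0, "az": 0},
  {"tx": -100, "ty": -333, "tz": 350, "ax": 0, "ay": 0, "az": 0},
  {"tx": -100, "ty": -333, "tz": 350, "ax": 0, "ay": 0, "az": 0},
  {"tx": -100, "ty": -333, "tz": 350, "ax": 0, "ay": 0, "az": 0},
  {"tx": -100, "ty": -333, "tz": 350, "ax": 0, "ay": 0, "az": 0},
  {"tx": -70, "ty": -750, "tz": 490, "ax": -0.207, "ay": 0, "az": 0},
  {"tx": -70, "ty": -750, "tz": 490, "ax": -0.207, "ay": 0, "az": 0},
])

```text
t: 1.1
position: [0.409, 0.1398, 0.3134]
eef_rot: [0.704, 0.069, 0.704, -0.071]
force: [0.3, 0.0, -0.8]
grip_width: 0.0853
```

Run:
```python
from h import *
s=log();print(s["t"],s["position"],s["q"].round(3))
print(rel([.41,-.285,.30],frame([.98,-.2,0],[0,0,-1])))
```

```text
1.1 [0.40898753 0.13978297 0.31339036] [-0.801 -0.071  0.352  1.905  0.027  1.305  0.915]
([14.1, -416.2, 84.7], [0.003, -0.0001, 0.0017])
```

Call:
step_arm([
  {"tx": 14, "ty": -416, "tz": 85, "ax": 0, "ay": 0, "az": 0},
  {"tx": 14, "ty": -416, "tz": 85, "ax": 0, "ay": 0, "az": 0},
  {"tx": 14, "ty": -416, "tz": 85, "ax": 0, "ay": 0, "az": 0},
  {"tx": 14, "ty": -416, "tz": 85, "ax": 0, "ay": 0, "az": 0},
  {"tx": 14, "ty": -416, "tz": 85, "ax": 0, "ay": 0, "az": 0},
  {"tx": 14, "ty": -416, "tz": 85, "ax": 0, "ay": 0, "az": 0},
  {"tx": 14, "ty": -416, "tz": 85, "ax": 0, "ay": 0, "az": 0},
  {"tx": 14, "ty": -416, "tz": 85, "ax": 0, "ay": 0, "az": 0},
  {"tx": 14, "ty": -416, "tz": 85, "ax": 0, "ay": 0, "az": 0},
  {"tx": 14, "ty": -416, "tz": 85, "ax": 0, "ay": 0, "az": 0},
])

```text
t: 2.1
position: [0.4085, -0.2892, 0.3]
eef_rot: [0.703, 0.071, 0.704, -0.075]
force: [-0.6, 1.4, -0.4]
grip_width: 0.0851
```

Run:
```python
from h import *
import json
s=log();print(s["t"],s["position"],s["q"].round(3),s["force"])
np.save("pw1.npy",pose(s)); cv2.imwrite("pics/w1.png",optics.get_image("wrist"))
# FK fit
from scipy.optimize import least_squares
import itertools
L=[json.loads(l) for l in open("log.jsonl")]
def fk(q,p,sg):
    q=np.array(q)*sg
    r=R.from_euler("z",q[0]+p[4]);x=np.array([0,0,p[0]])
    r=r*R.from_euler("y",q[1])*R.from_euler("z",q[2]); x=x+r.apply([0,0,p[1]])
    r=r*R.from_euler("y",q[3])*R.from_euler("z",q[4]); x=x+r.apply([0,0,p[2]])
    r=r*R.from_euler("y",q[5])*R.from_euler("z",q[6]); x=x+r.apply([0,0,p[3]])
    return x,r
best=[]
for a,c,e in itertools.product((1,-1),repeat=3):
    sg=[a,1,c,1,e,1,1]
    f=lambda p:np.concatenate([np.r_[fk(l[0],p,sg)[0]-l[1], fk(l[0],p,sg)[1].apply([0,0,.2])-R.from_quat(np.roll(l[2],-1)).apply([.2,0,0])] for l in L])
    for o in (0,np.pi):
        g=least_squares(f,[.3,.4,.4,.3,o]);best.append((g.cost,sg,g.x.round(4).tolist()))
for b in sorted(best,key=lambda b:b[0])[:3]:print(b)
```

```text
2.1 [ 0.408515   -0.28916553  0.29995748] [-0.364  0.119  0.98   1.806 -0.098  1.27   2.006] [-0.59545665  1.40952641 -0.37465337]
(np.float64(7.961975978092493e-05), [-1, 1, -1, 1, -1, 1, 1], [1.2447, 0.517, 0.484, 1.3174, -0.0693])
(np.float64(0.0008896148073535031), [-1, 1, -1, 1, 1, 1, 1], [-0.0836, 0.5082, 0.4845, -0.0196, -0.0741])
(np.float64(0.011576359574322084), [-1, 1, -1, 1, -1, 1, 1], [1.7847, -0.4535, -0.491, 1.2381, 3.0684])
```

View pics/w1.png

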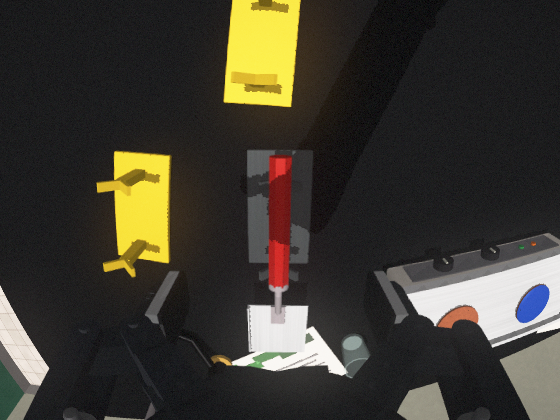

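The wrist view shows the turner lying on the dark grey rest, red handle from (280,155) to (279,287) and blade at (278,328). The yellow look-alikes are empty, and the terracotta disc is at (458,318).

Run:
```python
from h import *
T=np.load("pw1.npy");im=cv2.imread("pics/w1.png")
h=cv2.cvtColor(im,cv2.COLOR_BGR2HSV);H,S,V=cv2.split(h)
m=(((H<5)|(H>172))&(S>150)&(V>60)).astype(np.uint8)*255
b=max(blobs(m),key=lambda b:b[0]);print(b[:3])
ys,xs=np.nonzero(b[3])
W=onz("wrist",np.c_[xs,ys],.10,T)[:,:2]
c=W.mean(0);u,sv,vt=np.linalg.svd(W-c,full_matrices=False);d=vt[0]*np.sign(vt[0,0]);t=(W-c)@d;n=(W-c)@np.array([-d[1],d[0]])
print("c",c,"dir",d,"yaw",np.degrees(np.arctan2(d[1],d[0])),"t",np.percentile(t,[.2,99.8]),"n",np.percentile(n,[1,99]))
e=[c+d*k for k in np.percentile(t,[.2,99.8])];print("ends",e)
# blade corners: white blob below the handle
m=((S<60)&(V>140)).astype(np.uint8)*255
for b in blobs(m,800):
    print(b[:3])
    if abs(b[1][0]-278)<30:
        ys,xs=np.nonzero(b[3]);q=cv2.boxPoints(cv2.minAreaRect(np.c_[xs,ys].astype(np.float32)));print(onz("wrist",q,.071,T).round(4))
# terra disc top
m=((H>4)&(H<16)&(S>100)&(V>90)).astype(np.uint8)*255
for b in blobs(m,100): print("terra",b[:3],onz("wrist",b[1],.108,T))
```

```text
(np.int32(2774), [279.1, 218.5], [268, 155, 24, 133])
c [ 0.45430885 -0.29591946] dir [ 0.9767269  -0.21448675] yaw -12.385417961609045 t [-0.07394238  0.08583562] n [-0.01157812  0.01184769]
ends [array([ 0.38208734, -0.2800598 ]), array([ 0.53814681, -0.31433006])]
(np.int32(6020), [494.3, 296.5], [407, 254, 153, 87])
(np.int32(4666), [285.9, 338.2], [231, 285, 117, 91])
[[ 0.6995 -0.4259  0.071 ]
 [ 0.5398 -0.3713  0.071 ]
 [ 0.5866 -0.2193  0.071 ]
 [ 0.7619 -0.2431  0.071 ]]
(np.int32(2025), [19.9, 344.3], [0, 286, 49, 100])
(np.int32(2823), [536.1, 370.6], [500, 332, 60, 74])
(np.int32(1329), [423.7, 404.1], [398, 383, 51, 37])
terra (np.int32(516), [458.4, 316.2], [437, 306, 41, 23]) [[ 0.65337672 -0.0694309   0.108     ]]
```

```bash
cat >> h.py <<'E'
G=np.array([.476,-.301,.095]);D=np.array([np.cos(np.radians(12.4)),-np.sin(np.radians(12.4)),0]);Lf=np.array([-D[1],D[0],0]);Z=np.array([0,0,1.])
def lean(phi,d=D): # tool frame leaning by phi (rad) about handle axis; phi<0: body to the left
    return R.from_rotvec(d*phi)*frame(d,[0,0,-1])
E
python3 - <<'E'
from h import *
r=lean(-np.pi/4);a=r.apply([1,0,0]);print(a)
print(rel(G-a*.13,r))
E
```

```text
[-0.15184081 -0.69061159 -0.70710678]
([112.4, 91.4, 69.7], [0.0133, 0.0036, -0.7825])
```

Call:
step_arm([
  {"tx": 30, "ty": 50, "tz": 40, "ax": 0, "ay": 0, "az": -0.15},
  {"tx": 60, "ty": 91, "tz": 70, "ax": 0, "ay": 0, "az": -0.3},
  {"tx": 112, "ty": 91, "tz": 70, "ax": 0.013, "ay": 0.004, "az": -0.45},
  {"tx": 112, "ty": 91, "tz": 70, "ax": 0.013, "ay": 0.004, "az": -0.6},
  {"tx": 112, "ty": 91, "tz": 70, "ax": 0.013, "ay": 0.004, "az": -0.782},
  {"tx": 112, "ty": 91, "tz": 70, "ax": 0.013, "ay": 0.004, "az": -0.782},
  {"tx": 112, "ty": 91, "tz": 70, "ax": 0.013, "ay": 0.004, "az": -0.782},
  {"tx": 112, "ty": 91, "tz": 70, "ax": 0.013, "ay": 0.004, "az": -0.782},
], jaw=64)

```text
t: 2.95
position: [0.4955, -0.2129, 0.1884]
eef_rot: [0.621, -0.197, 0.679, -0.34]
force: [-0.3, 0.9, 0.2]
grip_width: 0.064
```

```bash
cat > fk.py <<'E'
from h import *
import json
from scipy.optimize import least_squares
SG=np.array([-1,1,-1,1,-1,1,-1])
LO=np.array([-2.82,-.49,-1.37,0,-1.36,.23,-2.94]);HI=np.array([2.82,2.23,1.46,2.46,4.5,2,2.94])
def fk(q,p):
    q=np.array(q)*SG
    r=R.from_euler("z",q[0]+p[4]);x=np.array([0,0,p[0]])+r.apply([p[5],p[6],0])
    r=r*R.from_euler("y",q[1])*R.from_euler("z",q[2]); x=x+r.apply([p[7],0,p[1]])
    r=r*R.from_euler("y",q[3])*R.from_euler("z",q[4]); x=x+r.apply([p[8],0,p[2]])
    r=r*R.from_euler("y",q[5])*R.from_euler("z",q[6]+p[10]); x=x+r.apply([p[9],0,p[3]])
    return x,r*R.from_matrix([[0,0,1],[0,1,0],[1,0,0]]) if False else (x,r)[1]
def tool(r): # flange z->tool x
    m=r.as_matrix(); return R.from_matrix(np.c_[m[:,2],m[:,1],-m[:,0]])
def fit():
    L=[json.loads(l) for l in open("log.jsonl")]
    def f(p):
        o=[]
        for l in L:
            x,r=fk(l[0],p);o+=[*(x-l[1]),*(.3*(tool(r).inv()*R.from_quat(np.roll(l[2],-1))).as_rotvec())]
        return np.r_[o,.002*np.array(p)[5:10]]
    best=None
    for a in (0,1.57,3.14,-1.57):
        g=least_squares(f,[.3,.51,.48,.3,0,0,0,0,0,0,a])
        if best is None or g.cost<best.cost:best=g
    return best
E
python3 - <<'E'
from fk import *
import fk
s=log();print(s["t"],s["position"],s["q"].round(3))
print(rel(G+.019*lean(-np.pi/4).apply([1,0,0]),lean(-np.pi/4)))
for sg7 in (1,-1):
    fk.SG[6]=sg7;g=fit();print(sg7,g.cost,g.x.round(4).tolist(),np.abs(g.fun).max())
E
```

```text
2.95 [ 0.49552895 -0.21287061  0.18836711] [-0.832  0.56   0.951  1.945  0.385  1.015  1.188]
([148.9, 1.7, -0.0], [-0.0024, -0.0007, -0.003])
1 0.5503311721740436 [0.2882, 0.4663, 0.3842, 0.4522, -0.1199, 0.0159, 0.022, 0.055, -0.1284, -0.0028, -0.1455] 0.724530007406023
-1 3.941376963616672e-05 [0.2962, 0.4805, 0.4263, 0.3832, -0.019, 0.0368, -0.071, 0.0118, -0.0346, 0.0393, 1.5531] 0.004364594130278954
```

Run:
```python
from fk import *
p=fit().x; np.save("fkp.npy",p)
yaw=-.06;d=np.array([np.cos(yaw),np.sin(yaw),0])
rng=np.random.default_rng(0)
def ik(x,Rt,q0,w=.02):
    f=lambda q:np.r_[(fk(q,p)[0]-x)*10,3*(tool(fk(q,p)[1]).inv()*Rt).as_rotvec(),w*(q-q0)]
    g=least_squares(f,np.clip(q0,LO+.02,HI-.02),bounds=(LO+.01,HI-.01),max_nfev=60);e=np.abs(f(g.x)[:6]).max()
    return g.x,e
q0=manip.sense()["q"]
for flip in (0,1):
  for (gx,gy) in ((.55,-.06),(.55,-.02)):
    # sequential
    q=q0.copy(); 
    if flip: q[6]=q[6]-np.pi
    out=[]
    for ph in np.radians(np.arange(-45,106,15)):
        r=lean(ph,d)*R.from_rotvec([np.pi*flip,0,0]); x=np.array([gx,gy-.04*(np.degrees(ph)+45)/60,.16])+.019*r.apply([1,0,0])
        q,e=ik(x,r,q); out.append((round(np.degrees(ph)),round(e,3),np.minimum(q-LO,HI-q).round(2).tolist()))
    print(flip,gx,gy);[print(o) for o in out[::1]]
```

```text
0 0.55 -0.06
(-45, np.float64(0.0), [1.84, 1.16, 0.62, 0.59, 1.68, 0.8, 1.83])
(-30, np.float64(0.0), [1.98, 1.0, 0.68, 0.56, 1.56, 0.73, 1.67])
(-15, np.float64(0.0), [2.16, 0.9, 0.76, 0.56, 1.37, 0.7, 1.43])
(0, np.float64(0.0), [2.39, 0.87, 0.86, 0.59, 1.1, 0.73, 1.15])
(15, np.float64(0.0), [2.63, 0.91, 0.96, 0.64, 0.84, 0.84, 0.87])
(30, np.float64(0.0), [2.8, 1.01, 1.04, 0.72, 0.62, 0.76, 0.65])
(45, np.float64(0.0), [2.61, 1.15, 1.12, 0.81, 0.47, 0.57, 0.51])
(60, np.float64(0.0), [2.47, 1.31, 1.2, 0.92, 0.35, 0.38, 0.42])
(75, np.float64(0.0), [2.36, 1.25, 1.29, 1.03, 0.26, 0.21, 0.39])
(90, np.float64(0.0), [2.28, 1.08, 1.37, 1.14, 0.18, 0.05, 0.39])
(105, np.float64(0.0), [2.14, 0.91, 1.18, 1.2, 0.21, 0.01, 0.49])
0 0.55 -0.02
(-45, np.float64(0.0), [1.8, 1.18, 0.63, 0.63, 1.65, 0.85, 1.86])
(-30, np.float64(0.0), [1.92, 1.01, 0.69, 0.59, 1.54, 0.77, 1.71])
(-15, np.float64(0.0), [2.1, 0.9, 0.76, 0.56, 1.36, 0.72, 1.49])
(0, np.float64(0.0), [2.32, 0.86, 0.86, 0.57, 1.11, 0.73, 1.21])
(15, np.float64(0.0), [2.55, 0.89, 0.95, 0.61, 0.83, 0.82, 0.92])
(30, np.float64(0.0), [2
[... 1138 characters left out ...]
), [1.67, 1.06, 0.59, 0.43, 1.71, 0.81, 0.78])
(-30, np.float64(0.0), [1.78, 0.87, 0.61, 0.38, 1.63, 0.73, 0.93])
(-15, np.float64(0.0), [1.94, 0.74, 0.65, 0.36, 1.46, 0.67, 1.16])
(0, np.float64(0.0), [2.15, 0.7, 0.71, 0.36, 1.17, 0.66, 1.5])
(15, np.float64(0.0), [2.4, 0.75, 0.78, 0.39, 0.85, 0.76, 1.87])
(30, np.float64(0.0), [2.65, 0.87, 0.86, 0.45, 0.59, 0.83, 2.17])
(45, np.float64(0.0), [2.77, 1.03, 0.95, 0.53, 0.42, 0.61, 2.37])
(60, np.float64(0.0), [2.6, 1.2, 1.04, 0.62, 0.32, 0.4, 2.49])
(75, np.float64(0.0), [2.47, 1.35, 1.13, 0.72, 0.25, 0.21, 2.56])
(90, np.float64(0.0), [2.37, 1.17, 1.23, 0.82, 0.2, 0.04, 2.6])
(105, np.float64(0.0), [2.19, 1.02, 1.32, 0.94, 0.23, 0.01, 2.52])
```

Call:
step_arm([
  {"tx": 50, "ty": 2, "tz": 0, "ax": -0.002, "ay": 0, "az": -0.003},
  {"tx": 90, "ty": 2, "tz": 0, "ax": -0.002, "ay": 0, "az": -0.003},
  {"tx": 120, "ty": 2, "tz": 0, "ax": -0.002, "ay": 0, "az": -0.003},
  {"tx": 140, "ty": 2, "tz": 0, "ax": -0.002, "ay": 0, "az": -0.003},
  {"tx": 149, "ty": 2, "tz": 0, "ax": -0.002, "ay": 0, "az": -0.003},
  {"tx": 149, "ty": 2, "tz": 0, "ax": -0.002, "ay": 0, "az": -0.003},
  {"tx": 149, "ty": 2, "tz": 0, "ax": -0.002, "ay": 0, "az": -0.003},
])

```text
t: 3.65
position: [0.474, -0.3143, 0.0824]
eef_rot: [0.621, -0.197, 0.678, -0.34]
force: [-0.4, 1.1, -0.5]
grip_width: 0.0641
```

Run:
```python
from h import *
s=log();print(s["t"],s["position"],s["force"])
np.save("pw2.npy",pose(s)); cv2.imwrite("pics/w2.png",optics.get_image("wrist"))
r=lean(-np.pi/4);print(rel(G+.019*r.apply([1,0,0]),r))
```

```text
3.65 [ 0.474013   -0.31427736  0.08238292] [-0.43548618  1.07584169 -0.51229699]
([0.9, 0.1, -1.2], [-0.002, 0.0015, -0.0017])
```

View pics/w2.png

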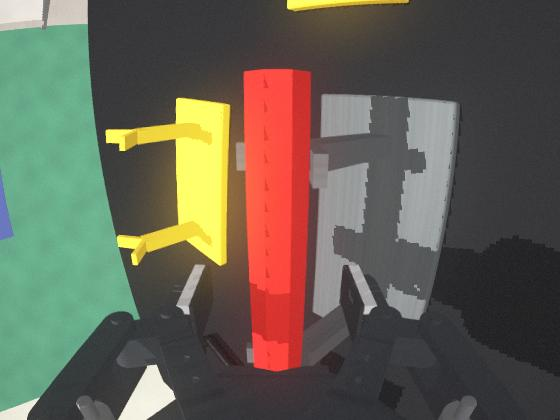

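The handle (column 277) sits centred between the pads (195 and 360), so I'll close on it.

Call:
step_arm([
  {"tx": 0, "ty": 0, "tz": 0, "ax": 0, "ay": 0, "az": 0},
  {"tx": 0, "ty": 0, "tz": 0, "ax": 0, "ay": 0, "az": 0},
  {"tx": 0, "ty": 0, "tz": 0, "ax": 0, "ay": 0, "az": 0},
  {"tx": 0, "ty": 0, "tz": 0, "ax": 0, "ay": 0, "az": 0},
  {"tx": 0, "ty": 0, "tz": 0, "ax": 0, "ay": 0, "az": 0},
  {"tx": 0, "ty": 0, "tz": 0, "ax": 0, "ay": 0, "az": 0},
  {"tx": 0, "ty": 0, "tz": 0, "ax": 0, "ay": 0, "az": 0},
], jaw=0, force=110)

```text
t: 4.4
position: [0.4751, -0.3133, 0.0832]
eef_rot: [0.621, -0.198, 0.678, -0.34]
force: [-1.1, 4.9, 8.2]
grip_width: 0.0216
```

Run:
```python
from h import *
s=log();print(s["t"],s["position"],s["force"],s["torque"],s["grip_width"])
import json;json.dump(pose(s).tolist(),open("grasp_pose.json","w"))
r=rot(s).inv();print(r.apply([0,0,.06])*1000)
```

```text
4.4 [ 0.47514177 -0.31333573  0.08321871] [-1.08805876  4.86971684  8.2076293 ] [ 0.39404175  0.22294742 -0.2495501 ] 0.021643829062373658
[-42.46607813 -42.3864264    0.15187341]
```

Call:
step_arm([
  {"tx": -7, "ty": -7, "tz": 0, "ax": 0, "ay": 0, "az": 0},
  {"tx": -18, "ty": -18, "tz": 0, "ax": 0, "ay": 0, "az": 0},
  {"tx": -35, "ty": -35, "tz": 0, "ax": 0, "ay": 0, "az": 0},
  {"tx": -50, "ty": -50, "tz": 0, "ax": 0, "ay": 0, "az": 0},
  {"tx": -65, "ty": -65, "tz": 0, "ax": 0, "ay": 0, "az": 0},
  {"tx": -71, "ty": -71, "tz": 0, "ax": 0, "ay": 0, "az": 0},
  {"tx": -71, "ty": -71, "tz": 0, "ax": 0, "ay": 0, "az": 0},
])

```text
t: 5.1
position: [0.4753, -0.3135, 0.1847]
eef_rot: [0.622, -0.197, 0.677, -0.34]
force: [-0.3, -0.2, -2.0]
grip_width: 0.022
```

Run:
```python
from h import *
s=log();print(s["t"],s["position"],s["force"],s["torque"],s["grip_width"])
a=optics.get_image("scene");b=optics.get_image("side");cv2.imwrite("pics/s1.png",a);cv2.imwrite("pics/d1.png",b)
# front edge in w1
T=np.load("pw1.npy");im=cv2.imread("pics/w1.png");g=cv2.GaussianBlur(cv2.cvtColor(im,cv2.COLOR_BGR2GRAY),(3,3),0).astype(float)
P=[]
for c in range(405,556,5):
    col=g[235:300,c];k=np.argmax(np.diff(col[:]));P.append((c,235+k+.5))
P=np.array(P);W=onz("wrist",P,.1,T);
l=cv2.fitLine(W[:,:2].astype(np.float32),cv2.DIST_HUBER,0,.001,.001).ravel();n=np.array([-l[1],l[0]])
print("front line",l,"yaw",np.degrees(np.arctan(-l[0]/l[1])),"res",np.abs((W[:,:2]-l[2:])@n).round(4).tolist())
# scene crop: plate enlarged
cr=cv2.resize(a[205:310,225:385],None,fx=4.8,fy=4.8,interpolation=cv2.INTER_CUBIC)
cv2.imwrite("pics/c2.png",cr)
```

```text
5.1 [ 0.47530053 -0.31351814  0.18472225] [-0.3157499  -0.20852605 -2.01115011] [ 0.9998418  -0.20188892 -0.04337228] 0.0219507015679066
front line [ 0.05982183  0.99820906  0.59882224 -0.04329358] yaw -3.4295855 res [0.0474, 0.0011, 0.0005, 0.0004, 0.0003, 0.0002, 0.0001, 0.0001, 0.0004, 0.0006, 0.0009, 0.0005, 0.0001, 0.0003, 0.0007, 0.0006, 0.0001, 0.0005, 0.0007, 0.0001, 0.0006, 0.0005, 0.0002, 0.0008, 0.0, 0.001, 0.0, 0.0009, 0.0001, 0.0007, 0.0004]
```

View pics/c2.png

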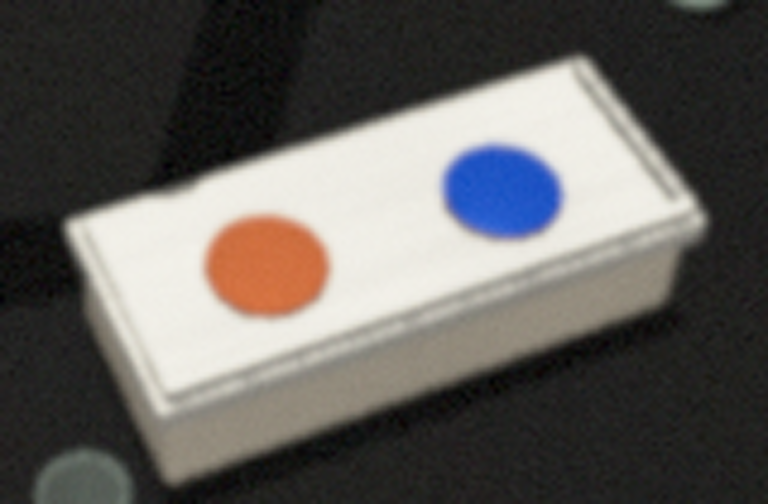

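Run:
```python
from h import *
T=np.load("pw1.npy");im=cv2.imread("pics/w1.png");g=cv2.GaussianBlur(cv2.cvtColor(im,cv2.COLOR_BGR2GRAY),(3,3),0).astype(float)
for c in (420,480,540): print(c,g[230:300:2,c].astype(int).tolist())
h=cv2.cvtColor(im,cv2.COLOR_BGR2HSV);H,S,V=cv2.split(h)
for b in blobs(((H>105)&(H<130)&(S>150)&(V>90)).astype(np.uint8)*255): print("blue w1",b[:3],onz("wrist",b[1],.108,T))
def tri(n1,u1,n2,u2):
    o1,d1=rays(n1,u1);o2,d2=rays(n2,u2);d1=d1[0];d2=d2[0]
    A=np.c_[d1,-d2];k=np.linalg.lstsq(A,o2-o1,rcond=None)[0];p,q=o1+k[0]*d1,o2+k[1]*d2;return (p+q)/2,np.linalg.norm(p-q)
for c in ("terra","blue"):
    r={}
    for n,f in (("scene","s1"),("side","d1")):
        b=max(blobs(mask(cv2.imread(f"pics/{f}.png"),c)),key=lambda b:b[0]);r[n]=b[1];print(c,n,b[:2],onz(n,b[1],.108).round(4))
    print(tri("scene",r["scene"],"side",r["side"]))
# scene top corners from the crop: inner front-left.. : px = crop/4.8+off
cr=np.array([[66,222],[580,55],[706,222],[165,412],[172,390],[690,205]])/4.8+[225,205]-.4
print("outer FR FL BL BR z.112",onz("scene",cr[:4],.112).round(4).tolist());print("inner back foot/top BR BL",onz("scene",cr[4:],.112).round(4).tolist())
```

```text
420 [32, 31, 32, 31, 31, 32, 35, 35, 35, 35, 36, 36, 36, 31, 27, 30, 82, 72, 72, 73, 71, 67, 69, 70, 69, 87, 117, 124, 122, 117, 139, 228, 237, 236, 234]
480 [34, 35, 36, 36, 35, 30, 31, 31, 32, 42, 73, 59, 57, 65, 72, 71, 71, 72, 83, 119, 125, 125, 126, 147, 226, 233, 236, 234, 233, 234, 234, 233, 233, 234, 232]
540 [35, 30, 61, 81, 73, 73, 73, 72, 71, 69, 83, 119, 124, 119, 116, 186, 232, 232, 233, 234, 232, 232, 231, 234, 233, 230, 225, 123, 90, 91, 91, 91, 91, 91, 90]
blue w1 (np.int32(764), [532.8, 303.6], [517, 285, 32, 38]) [[0.68600865 0.08587456 0.108     ]]
terra scene (np.int32(376), [280.2, 260.0]) [[ 0.681  -0.0724  0.108 ]]
terra side (np.int32(194), [232.9, 193.4]) [[ 0.6766 -0.066   0.108 ]]
(array([ 0.6790883 , -0.07122092,  0.10503125]), np.float64(0.0001496377728724463))
blue scene (np.int32(308), [329.2, 244.5]) [[0.6936 0.0846 0.108 ]]
blue side (np.int32(231), [206.7, 215.3]) [[0.6905 0.0898 0.108 ]]
(array([0.69232863, 0.08596567, 0.10570413]), np.float64(0.0005477789030033961))
outer FR FL BL BR z.112 [[0.601, -0.1672, 0.112], [0.6193, 0.1919, 0.112], [0.7712, 0.1807, 0.112], [0.7492, -0.1715, 0.112]]
inner back foot/top BR BL [[0.7379, -0.1618, 0.112], [0.756, 0.18, 0.112]]
```

```bash
cat >> h.py <<'E'
import json
def TG(): # turner in tool
    Tg=np.array(json.load(open("grasp_pose.json")));W=np.eye(4);W[:3,:3]=np.c_[D,Lf,Z];W[:3,3]=G
    return np.linalg.inv(Tg)@W
TIP=np.array([.205,0,-.026])
YH=np.radians(-3.43);C=np.array([.677,.0085,0]);DH=np.array([np.cos(YH),np.sin(YH),0]);LH=np.array([-DH[1],DH[0],0])
def hp(p): p=np.asarray(p)-C; return np.array([p@DH,p@LH,p[2]])*1000
def unhp(v): v=np.array(v)/1000; return C+DH*v[0]+LH*v[1]+Z*v[2]
def turner(s=None): return pose(s or manip.sense())@TG()
def totool(tip_hp,pitch=0,roll=0,yaw=0,pt=TIP):
    """move that puts turner point pt at hp mm; pitch>0 nose down (deg), roll>0 right side down"""
    r=R.from_matrix(np.c_[DH,LH,Z])*R.from_euler("ZYX",[yaw,pitch,roll],degrees=True)
    W=np.eye(4);W[:3,:3]=r.as_matrix();W[:3,3]=unhp(tip_hp)-r.apply(pt)
    T=W@np.linalg.inv(TG());return rel(T[:3,3],R.from_matrix(T[:3,:3]))
def st():
    s=log();T=turner(s);r=R.from_matrix(np.c_[DH,LH,Z]).inv()*R.from_matrix(T[:3,:3])
    print("t",round(s["t"],2),"tip",hp(T[:3,:3]@TIP+T[:3,3]).round(1),"ypr",r.as_euler("ZYX",degrees=True).round(2),"F hp",np.round([s["force"]@DH,s["force"]@LH,s["force"][2]],2),"M",s["torque"].round(2),"w",round(s["grip_width"]*1000,1))
    return s
E
python3 - <<'E'
from h import *
st();print(hp([.679,-.071,.108]),hp([.6923,.086,.108]));print(TG().round(4).tolist())
print(totool([-56,-82.5,140],1),totool([-56,-82.5,115],1))
E
```

```text
t 5.2 tip [  19.7 -352.6  168.7] ypr [-8.97  0.03  0.05] F hp [-0.32  0.67 -3.26] M [ 1.11 -0.16  0.02] w 22.1
[  6.75282616 -79.23792866 108.        ] [ 10.63584137  78.27655382 108.        ]
[[0.0021, -0.7064, -0.7078, -0.017], [0.0015, 0.7078, -0.7064, 0.0003], [1.0, 0.0005, 0.0025, -0.0018], [0.0, 0.0, 0.0, 1.0]]
([-140.1, 176.0, -112.2], [-0.1228, -0.0986, -0.0018]) ([-122.3, 193.7, -112.2], [-0.1228, -0.0986, -0.0018])
```

Call:
step_arm([
  {"tx": -25, "ty": 30, "tz": -30, "ax": -0.02, "ay": -0.016, "az": 0},
  {"tx": -50, "ty": 60, "tz": -60, "ax": -0.05, "ay": -0.04, "az": 0},
  {"tx": -75, "ty": 90, "tz": -85, "ax": -0.08, "ay": -0.07, "az": 0},
  {"tx": -100, "ty": 120, "tz": -112, "ax": -0.123, "ay": -0.099, "az": 0},
  {"tx": -120, "ty": 150, "tz": -112, "ax": -0.123, "ay": -0.099, "az": -0.002},
  {"tx": -140, "ty": 176, "tz": -112, "ax": -0.123, "ay": -0.099, "az": -0.002},
  {"tx": -140, "ty": 176, "tz": -112, "ax": -0.123, "ay": -0.099, "az": -0.002},
  {"tx": -130, "ty": 186, "tz": -112, "ax": -0.123, "ay": -0.099, "az": -0.002},
  {"tx": -122, "ty": 194, "tz": -112, "ax": -0.123, "ay": -0.099, "az": -0.002},
  {"tx": -122, "ty": 194, "tz": -112, "ax": -0.123, "ay": -0.099, "az": -0.002},
])

```text
t: 6.2
position: [0.4118, -0.0716, 0.1312]
eef_rot: [0.639, -0.254, 0.667, -0.288]
force: [-0.6, 0.2, -1.8]
grip_width: 0.0214
```

Run:
```python
from h import *
st()
a=optics.get_image("scene");b=optics.get_image("side");w=optics.get_image("wrist");[cv2.imwrite(f"pics/{n}2.png",x) for n,x in zip("sdw",(a,b,w))]
A=cv2.resize(a[215:310,225:345],None,fx=5,fy=5,interpolation=cv2.INTER_CUBIC);B=cv2.resize(b[150:250,190:330],None,fx=4.75,fy=4.75,interpolation=cv2.INTER_CUBIC)
cv2.imwrite("pics/c3.png",A)
cv2.imwrite("pics/c3b.png",B)
```

```text
t 6.2 tip [-57.1 -83.7 112.9] ypr [-0.04  1.15 -0.15] F hp [-0.61  0.19 -1.77] M [1.08 0.01 0.01] w 21.4
```

View pics/c3.png

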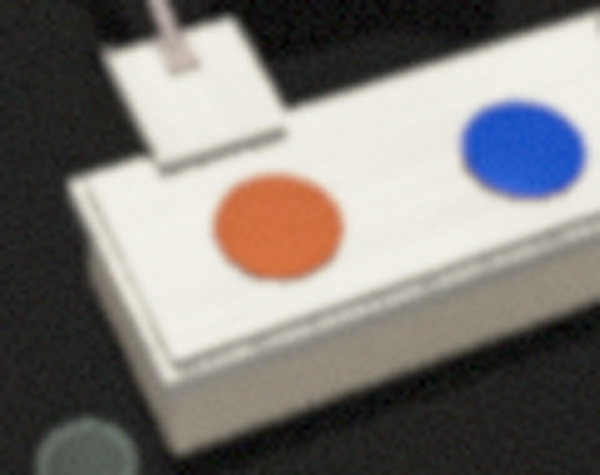

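Run:
```python
from h import *
c=np.array([[162,169],[286,131],[105,52],[235,15]])/5+[225,215]-.4
P=onz("scene",c,.114);print([hp(p).round(1).tolist() for p in P])
b=max(blobs(mask(cv2.imread("pics/s2.png"),"terra")),key=lambda b:b[0]);print(b[:3],hp(onz("scene",b[1],.108)[0]))
```

```text
[[-51.6, -127.4, 114.0], [-50.4, -49.0, 114.0], [-151.3, -125.3, 114.0], [-149.8, -39.2, 114.0]]
(np.int32(375), [280.2, 260.0], [269, 251, 24, 19]) [  8.87798132 -80.51609758 108.        ]
```

Call:
step_arm([
  {"tx": 2, "ty": 5, "tz": 0, "ax": 0, "ay": 0, "az": 0},
  {"tx": 4.3, "ty": 7.1, "tz": 0, "ax": 0, "ay": 0, "az": 0},
  {"tx": 4.3, "ty": 7.1, "tz": 0, "ax": 0, "ay": 0, "az": 0},
])

```text
t: 6.65
position: [0.4128, -0.0693, 0.1242]
eef_rot: [0.64, -0.253, 0.666, -0.288]
force: [-0.3, -0.8, -2.3]
grip_width: 0.022
```

Call:
step_arm([
  {"tx": 0.7, "ty": 0.7, "tz": 0, "ax": 0, "ay": 0, "az": 0},
  {"tx": 1.4, "ty": 1.4, "tz": 0, "ax": 0, "ay": 0, "az": 0},
  {"tx": 1.4, "ty": 1.4, "tz": 0, "ax": 0, "ay": 0, "az": 0},
])

```text
t: 6.95
position: [0.4128, -0.0693, 0.1221]
eef_rot: [0.64, -0.253, 0.666, -0.288]
force: [0.1, -0.1, -1.4]
grip_width: 0.0221
```

Run:
```python
from h import *
st()
```

```text
t 6.95 tip [-56.2 -81.3 104.3] ypr [-0.03  1.03 -0.06] F hp [ 0.14 -0.1  -1.38] M [ 1.05 -0.01  0.02] w 22.1
```

Call:
step_arm([
  {"tx": 0.7, "ty": 0.7, "tz": 0, "ax": 0, "ay": 0, "az": 0},
  {"tx": 1.4, "ty": 1.4, "tz": 0, "ax": 0, "ay": 0, "az": 0},
  {"tx": 1.4, "ty": 1.4, "tz": 0, "ax": 0, "ay": 0, "az": 0},
])

```text
t: 7.25
position: [0.4127, -0.0693, 0.1201]
eef_rot: [0.64, -0.253, 0.666, -0.288]
force: [-0.2, -0.4, -1.8]
grip_width: 0.0217
```

Call:
step_arm([
  {"tx": 0.5, "ty": 0.5, "tz": 0, "ax": 0, "ay": 0, "az": 0},
  {"tx": 0.5, "ty": 0.5, "tz": 0, "ax": 0, "ay": 0, "az": 0},
  {"tx": 0.5, "ty": 0.5, "tz": 0, "ax": 0, "ay": 0, "az": 0},
])

```text
t: 7.55
position: [0.4127, -0.0693, 0.1194]
eef_rot: [0.64, -0.253, 0.666, -0.288]
force: [-0.6, -0.2, -1.4]
grip_width: 0.0214
```

Run:
```python
from h import *
st()
```

```text
t 7.55 tip [-56.3 -81.4 101.5] ypr [-0.03  1.04 -0.07] F hp [-0.6  -0.23 -1.36] M [ 1.04 -0.05 -0.06] w 21.4
```

Call:
step_arm([
  {"tx": 0.5, "ty": 0.5, "tz": 0, "ax": 0, "ay": 0, "az": 0},
  {"tx": 0.5, "ty": 0.5, "tz": 0, "ax": 0, "ay": 0, "az": 0},
  {"tx": 0.5, "ty": 0.5, "tz": 0, "ax": 0, "ay": 0, "az": 0},
])

```text
t: 7.85
position: [0.4126, -0.0693, 0.1187]
eef_rot: [0.64, -0.253, 0.666, -0.288]
force: [-0.8, -0.3, -1.1]
grip_width: 0.0217
```

Run:
```python
from h import *
st()
```

```text
t 7.85 tip [-56.4 -81.4 100.7] ypr [-0.03  1.04 -0.07] F hp [-0.83 -0.36 -1.06] M [ 1.   -0.05 -0.02] w 21.7
```

Call:
step_arm([
  {"tx": 0.5, "ty": 0.5, "tz": 0, "ax": 0, "ay": 0, "az": 0},
  {"tx": 0.5, "ty": 0.5, "tz": 0, "ax": 0, "ay": 0, "az": 0},
  {"tx": 0.5, "ty": 0.5, "tz": 0, "ax": 0, "ay": 0, "az": 0},
])

```text
t: 8.15
position: [0.4126, -0.0694, 0.118]
eef_rot: [0.64, -0.253, 0.666, -0.288]
force: [-0.6, 0.0, -1.7]
grip_width: 0.0219
```

Run:
```python
from h import *
st()
```

```text
t 8.15 tip [-56.4 -81.5 100.1] ypr [-0.04  1.04 -0.08] F hp [-0.59 -0.02 -1.68] M [ 0.98 -0.08 -0.01] w 21.9
```

Call:
step_arm([
  {"tx": 0.5, "ty": 0.5, "tz": 0, "ax": 0, "ay": 0, "az": 0},
  {"tx": 0.5, "ty": 0.5, "tz": 0, "ax": 0, "ay": 0, "az": 0},
  {"tx": 0.5, "ty": 0.5, "tz": 0, "ax": 0, "ay": 0, "az": 0},
])

```text
t: 8.45
position: [0.4125, -0.0695, 0.1173]
eef_rot: [0.64, -0.253, 0.666, -0.288]
force: [-0.4, -0.1, -1.9]
grip_width: 0.0218
```

Run:
```python
from h import *
st()
```

```text
t 8.45 tip [-56.4 -81.7  99.4] ypr [-0.06  1.03 -0.09] F hp [-0.42 -0.12 -1.87] M [ 0.81 -0.08 -0.16] w 21.8
```

Call:
step_arm([
  {"tx": 0.4, "ty": 0.4, "tz": 0, "ax": 0, "ay": 0, "az": 0},
  {"tx": 0.4, "ty": 0.4, "tz": 0, "ax": 0, "ay": 0, "az": 0},
  {"tx": 0.4, "ty": 0.4, "tz": 0, "ax": 0, "ay": 0, "az": 0},
])

```text
t: 8.75
position: [0.4125, -0.0696, 0.1168]
eef_rot: [0.64, -0.253, 0.666, -0.288]
force: [-0.7, -0.0, -1.2]
grip_width: 0.0217
```

Run:
```python
from h import *
st()
```

```text
t 8.75 tip [-56.5 -81.8  98.9] ypr [-0.08  1.03 -0.1 ] F hp [-0.69 -0.05 -1.2 ] M [ 0.75 -0.17 -0.16] w 21.7
```

Call:
step_arm([
  {"tx": 0, "ty": 0, "tz": 2, "ax": 0, "ay": 0, "az": 0},
  {"tx": -0.1, "ty": -0.1, "tz": 5, "ax": 0, "ay": 0, "az": 0},
  {"tx": -0.1, "ty": -0.1, "tz": 8, "ax": 0, "ay": 0, "az": 0},
  {"tx": -0.1, "ty": -0.1, "tz": 11, "ax": 0, "ay": 0, "az": 0},
  {"tx": -0.2, "ty": -0.2, "tz": 14, "ax": 0, "ay": 0, "az": 0},
  {"tx": -0.2, "ty": -0.2, "tz": 17, "ax": 0, "ay": 0, "az": 0},
  {"tx": -0.3, "ty": -0.3, "tz": 20, "ax": 0, "ay": 0, "az": 0},
  {"tx": -0.3, "ty": -0.3, "tz": 20, "ax": 0, "ay": 0, "az": 0},
])

```text
t: 9.55
position: [0.4333, -0.0707, 0.117]
eef_rot: [0.64, -0.253, 0.666, -0.288]
force: [0.4, -0.3, -0.9]
grip_width: 0.0218
```

Run:
```python
from h import *
st()
```

```text
t 9.55 tip [-35.6 -81.6  99.3] ypr [-0.04  0.98 -0.09] F hp [ 0.4  -0.3  -0.85] M [ 0.89 -0.28  0.06] w 21.8
```

Call:
step_arm([
  {"tx": 0.3, "ty": 0.3, "tz": 3, "ax": 0, "ay": 0, "az": 0},
  {"tx": 0.2, "ty": 0.2, "tz": 6, "ax": 0, "ay": 0, "az": 0},
  {"tx": 0.2, "ty": 0.2, "tz": 9, "ax": 0, "ay": 0, "az": 0},
  {"tx": 0.1, "ty": 0.1, "tz": 12, "ax": 0, "ay": 0, "az": 0},
  {"tx": 0.1, "ty": 0.1, "tz": 15, "ax": 0, "ay": 0, "az": 0},
  {"tx": 0.1, "ty": 0.1, "tz": 18, "ax": 0, "ay": 0, "az": 0},
  {"tx": 0, "ty": 0, "tz": 20, "ax": 0, "ay": 0, "az": 0},
  {"tx": 0, "ty": 0, "tz": 20, "ax": 0, "ay": 0, "az": 0},
])

```text
t: 10.35
position: [0.4539, -0.0719, 0.1168]
eef_rot: [0.64, -0.253, 0.666, -0.288]
force: [-0.0, -0.5, -1.2]
grip_width: 0.0219
```

Run:
```python
from h import *
st()
a=optics.get_image("scene");cv2.imwrite("pics/s3.png",a)
b=max(blobs(mask(a,"terra")),key=lambda b:b[0]);print(b[:3],hp(onz("scene",b[1],.108)[0]))
```

```text
t 10.35 tip [-15.  -81.4  99.2] ypr [-0.01  0.93 -0.08] F hp [ 0.01 -0.46 -1.24] M [ 0.78 -0.26 -0.04] w 21.9
(np.int32(382), [282.4, 264.4], [271, 255, 24, 20]) [ 25.55976401 -81.17051029 108.        ]
```

Call:
step_arm([
  {"tx": 0, "ty": 0, "tz": 2, "ax": 0, "ay": 0, "az": 0},
  {"tx": 0, "ty": 0, "tz": 4, "ax": 0, "ay": 0, "az": 0},
  {"tx": 0, "ty": 0, "tz": 6, "ax": 0, "ay": 0, "az": 0},
  {"tx": 0, "ty": 0, "tz": 8, "ax": 0, "ay": 0, "az": 0},
  {"tx": 0, "ty": 0, "tz": 10, "ax": 0, "ay": 0, "az": 0},
  {"tx": 0, "ty": 0, "tz": 10, "ax": 0, "ay": 0, "az": 0},
])

```text
t: 11.0
position: [0.4645, -0.0724, 0.1167]
eef_rot: [0.641, -0.253, 0.665, -0.288]
force: [-0.8, -0.2, -1.4]
grip_width: 0.0219
```

Run:
```python
from h import *
st()
```

```text
t 11.0 tip [ -4.3 -81.1  99.3] ypr [ 0.03  0.88 -0.06] F hp [-0.8  -0.22 -1.36] M [ 0.77 -0.14 -0.09] w 21.9
```

Call:
step_arm([
  {"tx": 0, "ty": 0, "tz": 2, "ax": 0, "ay": 0, "az": 0},
  {"tx": 0, "ty": 0, "tz": 4, "ax": 0, "ay": 0, "az": 0},
  {"tx": 0, "ty": 0, "tz": 6, "ax": 0, "ay": 0, "az": 0},
  {"tx": 0, "ty": 0, "tz": 8, "ax": 0, "ay": 0, "az": 0},
  {"tx": 0, "ty": 0, "tz": 10, "ax": 0, "ay": 0, "az": 0},
  {"tx": 0, "ty": 0, "tz": 10, "ax": 0, "ay": 0, "az": 0},
])

```text
t: 11.6
position: [0.4751, -0.0729, 0.1166]
eef_rot: [0.641, -0.253, 0.665, -0.288]
force: [-0.4, -0.6, -1.3]
grip_width: 0.022
```

Run:
```python
from h import *
st()
a=optics.get_image("scene");cv2.imwrite("pics/s4.png",a)
b=max(blobs(mask(a,"terra")),key=lambda b:b[0]);print(b[:3],hp(onz("scene",b[1],.108)[0]))
```

```text
t 11.6 tip [  6.3 -80.9  99.4] ypr [ 0.06  0.84 -0.06] F hp [-0.4  -0.58 -1.27] M [ 0.79 -0.08 -0.15] w 22.0
(np.int32(381), [283.0, 264.6], [271, 255, 25, 20]) [ 26.85485223 -79.89844997 108.        ]
```

Call:
step_arm([
  {"tx": 0, "ty": 0, "tz": 3, "ax": 0, "ay": 0, "az": 0},
  {"tx": 0, "ty": 0, "tz": 6, "ax": 0, "ay": 0, "az": 0},
  {"tx": 0, "ty": 0, "tz": 9, "ax": 0, "ay": 0, "az": 0},
  {"tx": 0, "ty": 0, "tz": 12, "ax": 0, "ay": 0, "az": 0},
  {"tx": 0, "ty": 0, "tz": 15, "ax": 0, "ay": 0, "az": 0},
  {"tx": 0, "ty": 0, "tz": 18, "ax": 0, "ay": 0, "az": 0},
  {"tx": 0, "ty": 0, "tz": 21, "ax": 0, "ay": 0, "az": 0},
  {"tx": 0, "ty": 0, "tz": 24, "ax": 0, "ay": 0, "az": 0},
])

```text
t: 12.45
position: [0.499, -0.0745, 0.1163]
eef_rot: [0.641, -0.253, 0.665, -0.288]
force: [-3.2, 0.6, -0.6]
grip_width: 0.0221
```

Run:
```python
from h import *
st()
```

```text
t 12.45 tip [ 30.2 -81.1  99.1] ypr [ 0.04  0.86 -0.07] F hp [-3.23  0.38 -0.6 ] M [ 0.81  0.22 -0.45] w 22.1
```

Call:
step_arm([
  {"tx": 0, "ty": 0, "tz": 3, "ax": 0, "ay": 0, "az": 0},
  {"tx": 0, "ty": 0, "tz": 6, "ax": 0, "ay": 0, "az": 0},
  {"tx": 0, "ty": 0, "tz": 9, "ax": 0, "ay": 0, "az": 0},
  {"tx": 0, "ty": 0, "tz": 12, "ax": 0, "ay": 0, "az": 0},
  {"tx": 0, "ty": 0, "tz": 15, "ax": 0, "ay": 0, "az": 0},
  {"tx": 0, "ty": 0, "tz": 15, "ax": 0, "ay": 0, "az": 0},
])

```text
t: 13.05
position: [0.5138, -0.0756, 0.1161]
eef_rot: [0.641, -0.253, 0.665, -0.288]
force: [-4.0, -0.5, -0.2]
grip_width: 0.0217
```

Run:
```python
from h import *
st()
a=optics.get_image("scene");cv2.imwrite("pics/s5.png",a)
b=max(blobs(mask(a,"terra")),key=lambda b:b[0]);print(b[:3],hp(onz("scene",b[1],.108)[0]))
```

```text
t 13.05 tip [ 45.1 -81.5  98.7] ypr [-0.    0.89 -0.09] F hp [-3.99 -0.77 -0.17] M [ 0.66  0.34 -0.63] w 21.7
(np.int32(410), [282.9, 264.0], [271, 254, 25, 21]) [ 24.81978051 -79.28700795 108.        ]
```

Call:
step_arm([
  {"tx": -0.3, "ty": -0.3, "tz": 2, "ax": 0, "ay": 0, "az": 0},
  {"tx": -0.4, "ty": -0.4, "tz": 4, "ax": 0, "ay": 0, "az": 0},
  {"tx": -0.4, "ty": -0.4, "tz": 6, "ax": 0, "ay": 0, "az": 0},
  {"tx": -0.4, "ty": -0.4, "tz": 8, "ax": 0, "ay": 0, "az": 0},
  {"tx": -0.4, "ty": -0.4, "tz": 10, "ax": 0, "ay": 0, "az": 0},
  {"tx": -0.5, "ty": -0.5, "tz": 12, "ax": 0, "ay": 0, "az": 0},
])

```text
t: 13.7
position: [0.5259, -0.0763, 0.1166]
eef_rot: [0.641, -0.253, 0.665, -0.288]
force: [-3.2, 0.6, -1.1]
grip_width: 0.0215
```

Run:
```python
from h import *
st()
```

```text
t 13.7 tip [ 57.2 -81.4  99.2] ypr [ 0.01  0.89 -0.09] F hp [-3.2   0.44 -1.14] M [ 0.88  0.38 -0.54] w 21.5
```

Call:
step_arm([
  {"tx": 0, "ty": 0, "tz": 1, "ax": 0, "ay": 0, "az": 0},
  {"tx": 0, "ty": 0, "tz": 2, "ax": 0, "ay": 0, "az": 0},
  {"tx": 0, "ty": 0, "tz": 3, "ax": 0, "ay": 0, "az": 0},
  {"tx": 0, "ty": 0, "tz": 4, "ax": 0, "ay": 0, "az": 0},
])

```text
t: 14.1
position: [0.5299, -0.0765, 0.1165]
eef_rot: [0.641, -0.253, 0.665, -0.288]
force: [-4.6, 0.1, -0.5]
grip_width: 0.0216
```

Run:
```python
from h import *
st()
```

```text
t 14.1 tip [ 61.2 -81.4  99.1] ypr [ 0.01  0.9  -0.09] F hp [-4.59 -0.13 -0.49] M [ 0.82  0.34 -0.57] w 21.6
```

Call:
step_arm([
  {"tx": -0.1, "ty": -0.1, "tz": 1, "ax": 0, "ay": 0, "az": 0},
  {"tx": -0.1, "ty": -0.1, "tz": 2, "ax": 0, "ay": 0, "az": 0},
])

```text
t: 14.3
position: [0.5306, -0.077, 0.1165]
eef_rot: [0.639, -0.253, 0.666, -0.289]
force: [-7.7, 1.2, -0.1]
grip_width: 0.0214
```

Call:
step_arm([
  {"tx": 0, "ty": 0, "tz": 1, "ax": 0, "ay": 0, "az": 0},
  {"tx": 0, "ty": 0, "tz": 1.5, "ax": 0, "ay": 0, "az": 0},
])

```text
t: 14.5
position: [0.5304, -0.0773, 0.1162]
eef_rot: [0.638, -0.253, 0.667, -0.289]
force: [-7.6, 1.6, -0.0]
grip_width: 0.0218
```

Run:
```python
from h import *
st()
a=optics.get_image("scene");cv2.imwrite("pics/s6.png",a)
b=max(blobs(mask(a,"terra")),key=lambda b:b[0]);print(b[:3],hp(onz("scene",b[1],.108)[0]))
```

```text
t 14.5 tip [ 61.7 -83.   97.7] ypr [-0.24  1.19 -0.17] F hp [-7.67  1.19 -0.04] M [ 0.87  0.83 -1.03] w 21.8
(np.int32(386), [282.9, 264.5], [271, 255, 25, 20]) [ 26.42528124 -80.01362642 108.        ]
```

Call:
step_arm([
  {"tx": 0, "ty": 0, "tz": 0.5, "ax": 0, "ay": 0, "az": 0},
  {"tx": 0, "ty": 0, "tz": 0.5, "ax": 0, "ay": 0, "az": 0},
  {"tx": 0, "ty": 0, "tz": 0.5, "ax": 0, "ay": 0, "az": 0},
  {"tx": 0, "ty": 0, "tz": 0.5, "ax": 0, "ay": 0, "az": 0},
  {"tx": 0, "ty": 0, "tz": 0.5, "ax": 0, "ay": 0, "az": 0},
  {"tx": 0, "ty": 0, "tz": 0.5, "ax": 0, "ay": 0, "az": 0},
  {"tx": 0, "ty": 0, "tz": 0.5, "ax": 0, "ay": 0, "az": 0},
  {"tx": 0, "ty": 0, "tz": 0.5, "ax": 0, "ay": 0, "az": 0},
])

```text
t: 15.35
position: [0.5304, -0.0772, 0.1161]
eef_rot: [0.638, -0.253, 0.668, -0.289]
force: [-5.1, 0.2, 0.8]
grip_width: 0.0221
```

Run:
```python
from h import *
st()
print(totool([60.5,-81.5,100.5],0.5));print(totool([58,-80,107],-1.5));print(totool([48,-60,145],-2))
```

```text
t 15.35 tip [ 61.7 -83.1  97.5] ypr [-0.28  1.24 -0.17] F hp [-5.13 -0.07  0.76] M [ 0.86  0.43 -0.66] w 22.1
([-0.7, 0.2, -1.4], [0.0057, -0.0125, 0.0029])
([-1.2, 1.7, -4.3], [0.0304, -0.0372, 0.003])
([-40.8, -9.7, -15.1], [0.0365, -0.0434, 0.003])
```

Call:
step_arm([
  {"tx": -0.5, "ty": 0.2, "tz": -1, "ax": 0.006, "ay": -0.012, "az": 0.003},
  {"tx": -0.7, "ty": 0.2, "tz": -1.5, "ax": 0.012, "ay": -0.018, "az": 0.003},
  {"tx": -1, "ty": 1, "tz": -3, "ax": 0.02, "ay": -0.028, "az": 0.003},
  {"tx": -1.2, "ty": 1.7, "tz": -4.3, "ax": 0.03, "ay": -0.037, "az": 0.003},
  {"tx": -4, "ty": -1, "tz": -6, "ax": 0.032, "ay": -0.038, "az": 0.003},
  {"tx": -9, "ty": -4, "tz": -8, "ax": 0.033, "ay": -0.04, "az": 0.003},
  {"tx": -15, "ty": -9, "tz": -10, "ax": 0.034, "ay": -0.042, "az": 0.003},
  {"tx": -22, "ty": -16, "tz": -12, "ax": 0.034, "ay": -0.042, "az": 0.003},
  {"tx": -22, "ty": -16, "tz": -12, "ax": 0.034, "ay": -0.042, "az": 0.003},
])

```text
t: 16.25
position: [0.5199, -0.0723, 0.1447]
eef_rot: [0.657, -0.246, 0.649, -0.294]
force: [1.0, 0.3, -2.9]
grip_width: 0.0215
```

Run:
```python
from h import *
st()
a=optics.get_image("scene");b=optics.get_image("side");cv2.imwrite("pics/s7.png",a);cv2.imwrite("pics/d7.png",b)
A=cv2.resize(a[215:310,225:345],None,fx=3.3,fy=3.3,interpolation=cv2.INTER_CUBIC);B=cv2.resize(b[150:245,190:310],None,fx=3.3,fy=3.3,interpolation=cv2.INTER_CUBIC)
cv2.imwrite("pics/c7.png",np.hstack([A,B]))
b=max(blobs(mask(a,"terra")),key=lambda b:b[0]);print(b[:3],hp(onz("scene",b[1],.13)[0]))
```

```text
t 16.25 tip [ 51.6 -77.6 137.6] ypr [ 0.04 -1.98  0.06] F hp [ 0.93  0.32 -2.93] M [1.18 0.22 0.05] w 21.5
(np.int32(395), [283.0, 254.1], [271, 245, 25, 20]) [  8.3172316  -72.28919708 130.        ]
```

View pics/c7.png

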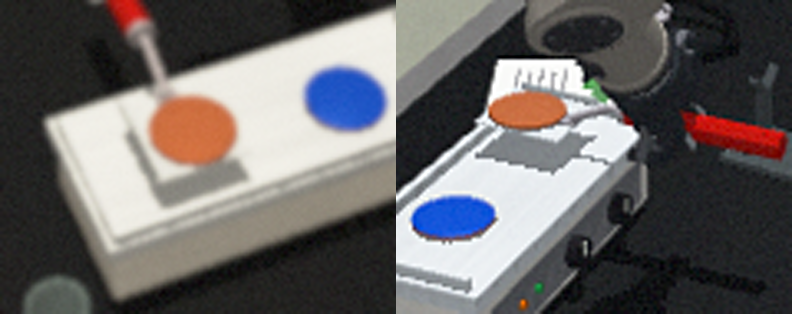

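Disc is on the blade, clear of the plate (scene crop (193,130), side crop (527,110)), with its shadow below. Next I'll move back and left, leaving room to tip it to the right.

Run:
```python
from fk import *
p=fit().x;np.save("fkp.npy",p)
print("disc",hp(onz("scene",[283.,254.1],.146)[0]))
PT=[.167,-.042,-.026]
print(totool([0,-47,116],-.5,0,pt=PT))
s=manip.sense();q=s["q"];T0=TG()
f0=fk(q,p);print("fk err",(f0[0]-s["position"])*1000)
for roll in range(0,136,15):
    r=R.from_matrix(np.c_[DH,LH,Z])*R.from_euler("ZYX",[0,-.5,roll],degrees=True)
    W=np.eye(4);W[:3,:3]=r.as_matrix();W[:3,3]=unhp([0,-47,116])-r.apply(PT);T=W@np.linalg.inv(T0)
    f=lambda q_:np.r_[(fk(q_,p)[0]-T[:3,3])*10,3*(tool(fk(q_,p)[1]).inv()*R.from_matrix(T[:3,:3])).as_rotvec(),.02*(q_-q)]
    g=least_squares(f,q,bounds=(LO+.01,HI-.01));dq=g.x-q;q=g.x
    print(roll,np.abs(f(q)[:6]).max().round(3),np.minimum(q-LO,HI-q).round(2).tolist(),"dq",np.abs(dq).max().round(2),"tool back z",(T[:3,3]-.25*T[:3,0]).round(3))
```

```text
disc [ 19.90034137 -78.10451025 146.        ]
([-41.1, 61.5, -13.3], [-0.0165, 0.0179, -0.001])
fk err [ 1.69361123 -0.07264516 -2.17464138]
0 0.0 [1.69, 1.15, 0.62, 0.54, 1.64, 0.85, 1.93] dq 0.09 tool back z [0.519 0.178 0.306]
15 0.0 [1.8, 0.97, 0.65, 0.51, 1.55, 0.77, 1.79] dq 0.18 tool back z [0.516 0.121 0.353]
30 0.0 [1.97, 0.84, 0.7, 0.49, 1.38, 0.71, 1.56] dq 0.22 tool back z [0.511 0.055 0.383]
45 0.0 [2.19, 0.78, 0.76, 0.48, 1.13, 0.71, 1.24] dq 0.32 tool back z [ 0.507 -0.018  0.396]
60 0.0 [2.44, 0.8, 0.81, 0.48, 0.83, 0.79, 0.88] dq 0.36 tool back z [ 0.503 -0.091  0.389]
75 0.0 [2.67, 0.88, 0.86, 0.5, 0.59, 0.81, 0.58] dq 0.3 tool back z [ 0.499 -0.159  0.363]
90 0.0 [2.77, 1.01, 0.93, 0.53, 0.42, 0.6, 0.36] dq 0.21 tool back z [ 0.496 -0.219  0.321]
105 0.0 [2.61, 1.16, 1.0, 0.58, 0.32, 0.39, 0.22] dq 0.21 tool back z [ 0.493 -0.266  0.264]
120 0.0 [2.49, 1.32, 1.09, 0.63, 0.25, 0.2, 0.12] dq 0.19 tool back z [ 0.492 -0.297  0.198]
135 0.0 [2.4, 1.24, 1.18, 0.69, 0.21, 0.04, 0.05] dq 0.17 tool back z [ 0.492 -0.309  0.125]
```

Call:
step_arm([
  {"tx": -2, "ty": 3, "tz": -1, "ax": -0.001, "ay": 0.001, "az": 0},
  {"tx": -6, "ty": 9, "tz": -2, "ax": -0.003, "ay": 0.003, "az": 0},
  {"tx": -13, "ty": 19, "tz": -4, "ax": -0.006, "ay": 0.006, "az": 0},
  {"tx": -21, "ty": 31, "tz": -7, "ax": -0.009, "ay": 0.009, "az": 0},
  {"tx": -29, "ty": 43, "tz": -10, "ax": -0.012, "ay": 0.012, "az": 0},
  {"tx": -36, "ty": 53, "tz": -12, "ax": -0.015, "ay": 0.016, "az": 0},
  {"tx": -40, "ty": 59, "tz": -13, "ax": -0.016, "ay": 0.018, "az": 0},
  {"tx": -41, "ty": 61.5, "tz": -13.3, "ax": -0.016, "ay": 0.018, "az": -0.001},
  {"tx": -41, "ty": 61.5, "tz": -13.3, "ax": -0.016, "ay": 0.018, "az": -0.001},
])

```text
t: 17.25
position: [0.5109, 0.0013, 0.1286]
eef_rot: [0.649, -0.249, 0.657, -0.291]
force: [0.1, -0.0, -3.7]
grip_width: 0.0219
```

Run:
```python
from h import *
st()
a=optics.get_image("scene");cv2.imwrite("pics/s8.png",a)
for c in ("terra","blue"):
    b=max(blobs(mask(a,c)),key=lambda b:b[0]);print(c,b[:3],hp(onz("scene",b[1],.126 if c=="terra" else .108)[0]))
PT=[.167,-.042,-.026]
for roll in (4,12,20,28.5,37,45.5,54,62.5,71,79.5,88): print(roll,totool([0,-47,116],-.5,roll,pt=PT))
```

```text
t 17.25 tip [ 38.   -4.9 116.2] ypr [-0.01 -0.51 -0.02] F hp [ 0.12 -0.02 -3.69] M [1.26 0.17 0.06] w 21.9
terra (np.int32(368), [303.8, 247.7], [292, 239, 25, 19]) [  7.06039085  -5.92324698 126.        ]
blue (np.int32(310), [329.2, 244.5], [318, 236, 23, 18]) [ 12.03353013  76.90903157 108.        ]
4 ([-1.0, -1.7, 0.1], [-0.0008, -0.0005, 0.0705])
12 ([-2.0, -6.3, 0.1], [-0.0005, -0.0002, 0.2101])
20 ([-2.2, -10.8, 0.1], [-0.0003, 0.0, 0.3497])
28.5 ([-1.8, -15.7, 0.2], [-0.0, 0.0003, 0.4981])
37 ([-0.7, -20.5, 0.2], [0.0003, 0.0006, 0.6464])
45.5 ([1.1, -25.0, 0.2], [0.0006, 0.0009, 0.7948])
54 ([3.6, -29.2, 0.2], [0.0008, 0.0012, 0.9431])
62.5 ([6.6, -33.1, 0.2], [0.0011, 0.0015, 1.0915])
71 ([10.2, -36.4, 0.2], [0.0014, 0.0018, 1.2398])
79.5 ([14.3, -39.1, 0.2], [0.0017, 0.0021, 1.3882])
88 ([18.7, -41.2, 0.2], [0.002, 0.0024, 1.5365])
```

Call:
step_arm([
  {"tx": -1, "ty": -1.7, "tz": 0, "ax": 0, "ay": 0, "az": 0.07},
  {"tx": -2, "ty": -6.3, "tz": 0, "ax": 0, "ay": 0, "az": 0.21},
  {"tx": -2.2, "ty": -10.8, "tz": 0, "ax": 0, "ay": 0, "az": 0.35},
  {"tx": -1.8, "ty": -15.7, "tz": 0, "ax": 0, "ay": 0, "az": 0.498},
  {"tx": -0.7, "ty": -20.5, "tz": 0, "ax": 0, "ay": 0, "az": 0.646},
  {"tx": 1.1, "ty": -25, "tz": 0, "ax": 0, "ay": 0.001, "az": 0.795},
  {"tx": 3.6, "ty": -29.2, "tz": 0, "ax": 0, "ay": 0.001, "az": 0.943},
  {"tx": 6.6, "ty": -33, "tz": 0, "ax": 0, "ay": 0.001, "az": 1.09},
  {"tx": 10.2, "ty": -36.4, "tz": 0, "ax": 0, "ay": 0.002, "az": 1.24},
  {"tx": 14.3, "ty": -39, "tz": 0, "ax": 0, "ay": 0.002, "az": 1.388},
])

```text
t: 18.3
position: [0.5078, -0.0399, 0.1473]
eef_rot: [0.685, 0.231, 0.664, 0.191]
force: [-0.0, 1.4, -4.5]
grip_width: 0.0219
```

Run:
```python
from h import *
s=st();T=turner(s)
PT=[.167,-.042,-.026];print("corner",hp(T[:3,:3]@PT+T[:3,3]))
for roll in (80,88,96.5,105,113,120): print(roll,totool([0,-47,116],-.5,roll,pt=PT))
```

```text
t 18.3 tip [ 37.1 -42.5 159. ] ypr [-6.000e-02 -6.200e-01  7.969e+01] F hp [-0.11  1.37 -4.5 ] M [-1.01  0.48  0.1 ] w 21.9
corner [ -0.49932727 -49.93370435 117.23194725]
80 ([2.2, 1.6, 0.6], [0.0003, 0.0024, 0.0054])
88 ([1.0, -2.9, 0.6], [0.0008, 0.0025, 0.145])
96.5 ([0.4, -7.7, 0.6], [0.0013, 0.0027, 0.2934])
105 ([0.6, -12.6, 0.6], [0.0017, 0.0029, 0.4417])
113 ([1.4, -17.1, 0.6], [0.0022, 0.0031, 0.5814])
120 ([2.6, -21.0, 0.6], [0.0026, 0.0032, 0.7035])
```

Call:
step_arm([
  {"tx": 0.5, "ty": -3, "tz": 0, "ax": 0, "ay": 0, "az": 0.148},
  {"tx": 0.4, "ty": -7.7, "tz": 0, "ax": 0.001, "ay": 0.001, "az": 0.295},
  {"tx": 0.6, "ty": -12.6, "tz": 0, "ax": 0.001, "ay": 0.001, "az": 0.442},
  {"tx": 1.4, "ty": -17.1, "tz": 0, "ax": 0.002, "ay": 0.002, "az": 0.581},
  {"tx": 2.6, "ty": -21, "tz": 0, "ax": 0.002, "ay": 0.003, "az": 0.703},
  {"tx": 2.6, "ty": -21, "tz": 0, "ax": 0.002, "ay": 0.003, "az": 0.703},
  {"tx": 2.6, "ty": -21, "tz": 0, "ax": 0.002, "ay": 0.003, "az": 0.703},
  {"tx": 2.6, "ty": -21, "tz": 0, "ax": 0.002, "ay": 0.003, "az": 0.703},
])

```text
t: 19.1
position: [0.5073, -0.0556, 0.1346]
eef_rot: [0.578, 0.444, 0.545, 0.415]
force: [-0.1, -0.2, -1.6]
grip_width: 0.0216
```

Run:
```python
from h import *
s=st();T=turner(s)
PT=[.167,-.042,-.026];print("corner",hp(T[:3,:3]@PT+T[:3,3]))
a=optics.get_image("scene");b=optics.get_image("side");cv2.imwrite("pics/s9.png",a);cv2.imwrite("pics/d9.png",b)
A=cv2.resize(a[205:310,225:385],None,fx=2.45,fy=3.0,interpolation=cv2.INTER_CUBIC);B=cv2.resize(b[145:250,170:330],None,fx=2.45,fy=3.0,interpolation=cv2.INTER_CUBIC)
cv2.imwrite("pics/c9.png",np.hstack([A,B]))
for n,i in (("scene",a),("side",b)):
    for c in ("terra","blue"): print(n,c,[(x[:3],hp(onz(n,x[1],.108)[0]).round(1)) for x in blobs(mask(i,c),20)])
```

```text
t 19.1 tip [ 37.4 -67.7 154.6] ypr [ 7.0000e-02 -6.7000e-01  1.1979e+02] F hp [-0.13 -0.18 -1.58] M [-1.43  0.09  0.01] w 21.6
corner [ -0.22627794 -46.84854403 117.74171189]
scene terra []
scene blue [((np.int32(308), [329.2, 244.5], [318, 236, 23, 18]), array([ 12. ,  76.9, 108. ])), ((np.int32(356), [269.0, 262.1], [258, 253, 23, 19]), array([   3.5, -112.9,  108. ]))]
side terra []
side blue [((np.int32(24), [247.8, 188.9], [246, 186, 5, 7]), array([ -25.6, -121.8,  108. ])), ((np.int32(231), [206.7, 215.3], [195, 210, 25, 12]), array([  8.6,  81.9, 108. ]))]
```

View pics/c9.png

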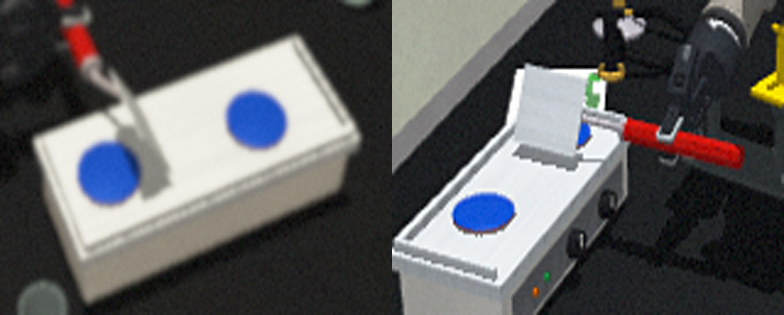

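Both views show the turned disc lying flat, blue up. It is at about (110,172) in the left crop, plate position (3,-113), inside the rims, and no terracotta is visible. The other disc hasn't moved. I'll raise the blade clear and return it.

Run:
```python
from h import *
s=manip.sense();r=rot(s).inv();print("up90",(r.apply([0,0,.09])*1000).round(1))
Tg=np.array(json.load(open("grasp_pose.json")));Rg=R.from_matrix(Tg[:3,:3])
# intermediate poses: after up
s2=dict(s);s2["position"]=s["position"]+[0,0,.09]
print("B full",rel(Tg[:3,3]+[0,0,.14],Rg,s2))
```

```text
up90 [-23.5  86.9   1.1]
B full ([-250.2, -69.3, -16.7], [0.1846, -0.0376, -2.0874])
```

Call:
step_arm([
  {"tx": -3, "ty": 10, "tz": 0, "ax": 0, "ay": 0, "az": 0},
  {"tx": -8, "ty": 30, "tz": 0, "ax": 0, "ay": 0, "az": 0},
  {"tx": -15, "ty": 55, "tz": 0, "ax": 0, "ay": 0, "az": 0},
  {"tx": -21, "ty": 78, "tz": 1, "ax": 0, "ay": 0, "az": 0},
  {"tx": -23.5, "ty": 87, "tz": 1, "ax": 0, "ay": 0, "az": 0},
  {"tx": -23.5, "ty": 87, "tz": 1, "ax": 0, "ay": 0, "az": -0.1},
  {"tx": -23.5, "ty": 87, "tz": 1, "ax": 0, "ay": 0, "az": -0.24},
  {"tx": -23.5, "ty": 87, "tz": 1, "ax": 0, "ay": 0, "az": -0.38},
  {"tx": -23.5, "ty": 87, "tz": 1, "ax": 0, "ay": 0, "az": -0.52},
  {"tx": -23.5, "ty": 87, "tz": 1, "ax": 0, "ay": 0, "az": -0.67},
])

```text
t: 20.2
position: [0.5069, -0.0558, 0.2259]
eef_rot: [0.683, 0.238, 0.661, 0.2]
force: [-0.1, 1.1, -1.9]
grip_width: 0.0217
```

Run:
```python
from h import *
s=st();print(s["position"],s["q"].round(2))
Tg=np.array(json.load(open("grasp_pose.json")));Rg=R.from_matrix(Tg[:3,:3])
print("B full",rel(Tg[:3,3]+[0,0,.14],Rg))
```

```text
t 20.2 tip [ 37.1 -58.3 238.3] ypr [ 5.000e-02 -7.000e-01  8.111e+01] F hp [-0.13  1.12 -1.93] M [-0.83  0.16  0.04] w 21.7
[ 0.50687559 -0.05581948  0.22590947] [-0.02  0.33  0.52  1.86 -0.75  1.37  2.31]
B full ([-150.8, -210.6, -15.9], [0.1668, 0.0243, -1.4138])
```

Call:
step_arm([
  {"tx": -15, "ty": -21, "tz": -2, "ax": 0.017, "ay": 0.002, "az": -0.14},
  {"tx": -30, "ty": -42, "tz": -4, "ax": 0.034, "ay": 0.005, "az": -0.28},
  {"tx": -45, "ty": -63, "tz": -5, "ax": 0.05, "ay": 0.007, "az": -0.42},
  {"tx": -60, "ty": -84, "tz": -6, "ax": 0.067, "ay": 0.01, "az": -0.57},
  {"tx": -75, "ty": -105, "tz": -8, "ax": 0.083, "ay": 0.012, "az": -0.71},
  {"tx": -90, "ty": -126, "tz": -10, "ax": 0.1, "ay": 0.015, "az": -0.85},
  {"tx": -105, "ty": -147, "tz": -11, "ax": 0.117, "ay": 0.017, "az": -0.99},
  {"tx": -120, "ty": -168, "tz": -13, "ax": 0.133, "ay": 0.019, "az": -1.13},
  {"tx": -135, "ty": -190, "tz": -14, "ax": 0.15, "ay": 0.022, "az": -1.27},
  {"tx": -151, "ty": -211, "tz": -16, "ax": 0.167, "ay": 0.024, "az": -1.414},
])

```text
t: 21.2
position: [0.475, -0.3132, 0.2235]
eef_rot: [0.622, -0.199, 0.677, -0.34]
force: [-0.3, -0.8, -3.3]
grip_width: 0.0219
```

Run:
```python
from h import *
s=st();print(s["position"],s["q"].round(2))
np.save("pw10.npy",pose(s));w=optics.get_image("wrist");a=optics.get_image("scene");cv2.imwrite("pics/w10.png",w);cv2.imwrite("pics/s10.png",a)
Tg=np.array(json.load(open("grasp_pose.json")));Rg=R.from_matrix(Tg[:3,:3])
for h in (.14,.03,.006,0): print(h,rel(Tg[:3,3]+[0,0,h],Rg))
# handle centreline in tool frame, now vs at grasp-time image w2 (column at several rows)
for f in ("w2","w10"):
    H,S,V=cv2.split(cv2.cvtColor(cv2.imread(f"pics/{f}.png"),cv2.COLOR_BGR2HSV));m=((H<6)|(H>172))&(S>150)&(V>60)
    print(f,[(r,np.nonzero(m[r])[0][[0,-1]].tolist()) for r in (90,150,220,300) if m[r].any()],np.nonzero(m.any(1))[0][[0,-1]])
for c in ("terra","blue"): print(c,[(x[:3],hp(onz("scene",x[1],.108)[0]).round(1)) for x in blobs(mask(a,c),20)])
```

```text
t 21.2 tip [  20.2 -352.8  209.7] ypr [-8.95 -0.13 -0.12] F hp [-0.29 -0.78 -3.28] M [ 1.04 -0.2  -0.02] w 21.9
[ 0.47496688 -0.31323643  0.22348573] [-0.59  0.41  0.82  1.95  0.59  1.01  1.2 ]
0.14 ([-1.1, -2.9, 2.2], [0.0057, -0.0039, 0.0021])
0.03 ([76.6, 75.0, 2.6], [0.0057, -0.0039, 0.0021])
0.006 ([93.5, 92.0, 2.7], [0.0057, -0.0039, 0.0021])
0 ([97.8, 96.2, 2.8], [0.0057, -0.0039, 0.0021])
w2 [(90, [245, 309]), (150, [245, 308]), (220, [247, 306]), (300, [252, 300])] [ 67 371]
w10 [(90, [244, 309]), (150, [245, 308]), (220, [248, 305]), (300, [252, 300])] [ 67 371]
terra []
blue [((np.int32(307), [329.3, 244.5], [318, 236, 23, 18]), array([ 12.1,  77.2, 108. ])), ((np.int32(353), [269.0, 262.2], [258, 253, 23, 19]), array([   3.8, -113. ,  108. ]))]
```

The handle sits in the gripper exactly as it did at the grasp. Lowering into the rest.

Call:
step_arm([
  {"tx": 15, "ty": 14, "tz": 2.6, "ax": 0.006, "ay": -0.004, "az": 0.002},
  {"tx": 40, "ty": 38, "tz": 2.6, "ax": 0.006, "ay": -0.004, "az": 0.002},
  {"tx": 65, "ty": 63, "tz": 2.6, "ax": 0.006, "ay": -0.004, "az": 0.002},
  {"tx": 77, "ty": 75, "tz": 2.6, "ax": 0.006, "ay": -0.004, "az": 0.002},
  {"tx": 86, "ty": 84, "tz": 2.7, "ax": 0.006, "ay": -0.004, "az": 0.002},
  {"tx": 92, "ty": 90, "tz": 2.7, "ax": 0.006, "ay": -0.004, "az": 0.002},
  {"tx": 93.5, "ty": 92, "tz": 2.7, "ax": 0.006, "ay": -0.004, "az": 0.002},
  {"tx": 93.5, "ty": 92, "tz": 2.7, "ax": 0.006, "ay": -0.004, "az": 0.002},
])

```text
t: 22.1
position: [0.4756, -0.3132, 0.0897]
eef_rot: [0.622, -0.198, 0.678, -0.34]
force: [0.5, -0.5, -3.1]
grip_width: 0.0215
```

Run:
```python
from h import *
s=st();print(s["position"])
Tg=np.array(json.load(open("grasp_pose.json")));Rg=R.from_matrix(Tg[:3,:3])
for h in (.002,0,-.001): print(h,rel(Tg[:3,3]+[0,0,h],Rg))
```

```text
t 22.1 tip [  20.8 -352.8   75.8] ypr [-8.98 -0.07  0.03] F hp [ 0.5  -0.44 -3.11] M [ 1.   -0.18  0.03] w 21.5
[ 0.47558136 -0.31324805  0.0897092 ]
0.002 ([3.3, 3.0, -0.4], [-0.001, 0.0008, -0.0006])
0 ([4.7, 4.5, -0.4], [-0.001, 0.0008, -0.0006])
-0.001 ([5.4, 5.2, -0.4], [-0.001, 0.0008, -0.0006])
```

Call:
step_arm([
  {"tx": 1.5, "ty": 1.5, "tz": 0, "ax": 0, "ay": 0, "az": 0},
  {"tx": 3, "ty": 3, "tz": -0.4, "ax": 0, "ay": 0, "az": 0},
  {"tx": 4, "ty": 4, "tz": -0.4, "ax": 0, "ay": 0, "az": 0},
  {"tx": 4.7, "ty": 4.5, "tz": -0.4, "ax": 0, "ay": 0, "az": 0},
  {"tx": 4.7, "ty": 4.5, "tz": -0.4, "ax": 0, "ay": 0, "az": 0},
  {"tx": 4.7, "ty": 4.5, "tz": -0.4, "ax": 0, "ay": 0, "az": 0},
])

```text
t: 22.7
position: [0.4752, -0.3133, 0.0833]
eef_rot: [0.622, -0.198, 0.677, -0.34]
force: [0.3, 0.3, -0.9]
grip_width: 0.0218
```

Run:
```python
from h import *
s=st();print(s["position"])
```

```text
t 22.7 tip [  20.5 -353.    69.4] ypr [-8.98 -0.07  0.02] F hp [ 0.24  0.33 -0.94] M [ 0.92 -0.14  0.08] w 21.8
[ 0.47521041 -0.31334846  0.08332083]
```

Call:
step_arm([
  {"tx": 0.3, "ty": 0.3, "tz": 0, "ax": 0, "ay": 0, "az": 0},
  {"tx": 0.3, "ty": 0.3, "tz": 0, "ax": 0, "ay": 0, "az": 0},
])

```text
t: 22.9
position: [0.4752, -0.3134, 0.0833]
eef_rot: [0.622, -0.198, 0.678, -0.34]
force: [-1.5, 3.1, 3.2]
grip_width: 0.022
```

Call:
step_arm([
  {"tx": 0, "ty": 0, "tz": 0, "ax": 0, "ay": 0, "az": 0},
  {"tx": 0, "ty": 0, "tz": 0, "ax": 0, "ay": 0, "az": 0},
  {"tx": 0, "ty": 0, "tz": 0, "ax": 0, "ay": 0, "az": 0},
  {"tx": 0, "ty": 0, "tz": 0, "ax": 0, "ay": 0, "az": 0},
  {"tx": 0, "ty": 0, "tz": 0, "ax": 0, "ay": 0, "az": 0},
  {"tx": 0, "ty": 0, "tz": 0, "ax": 0, "ay": 0, "az": 0},
  {"tx": 0, "ty": 0, "tz": 0, "ax": 0, "ay": 0, "az": 0},
], jaw=64, force=20)

```text
t: 23.6
position: [0.4752, -0.3134, 0.0833]
eef_rot: [0.622, -0.198, 0.678, -0.34]
force: [-0.1, 0.9, -0.6]
grip_width: 0.0639
```

Call:
step_arm([
  {"tx": -15, "ty": 0, "tz": 0, "ax": 0, "ay": 0, "az": 0},
  {"tx": -40, "ty": 0, "tz": 0, "ax": 0, "ay": 0, "az": 0},
  {"tx": -80, "ty": 0, "tz": 0, "ax": 0, "ay": 0, "az": 0},
  {"tx": -120, "ty": 0, "tz": 0, "ax": 0, "ay": 0, "az": 0},
  {"tx": -150, "ty": 0, "tz": 0, "ax": 0, "ay": 0, "az": 0},
  {"tx": -150, "ty": -20, "tz": -20, "ax": 0, "ay": 0, "az": 0.1},
  {"tx": -150, "ty": -60, "tz": -40, "ax": 0, "ay": 0, "az": 0.24},
  {"tx": -150, "ty": -90, "tz": -60, "ax": 0, "ay": 0, "az": 0.38},
  {"tx": -150, "ty": -110, "tz": -68, "ax": 0, "ay": 0, "az": 0.53},
  {"tx": -150, "ty": -110, "tz": -68, "ax": 0, "ay": 0, "az": 0.6},
])

```text
t: 24.6
position: [0.412, -0.2767, 0.2707]
eef_rot: [0.697, 0.016, 0.703, -0.143]
force: [0.2, 0.5, 0.5]
grip_width: 0.064
```

Run:
```python
from h import *
s=log();print(s["t"],s["position"],s["force"],s["grip_width"])
T=pose(s);w=optics.get_image("wrist");a=optics.get_image("scene");b=optics.get_image("side")
[cv2.imwrite(f"pics/{n}11.png",x) for n,x in zip("wsd",(w,a,b))]
for c in ("terra","blue"): print(c,[(x[:3],hp(onz("scene",x[1],.108)[0]).round(1)) for x in blobs(mask(a,c),20)])
for n,c in (("s0","scene0"),("s11","s11")):
    i=cv2.imread(f"pics/{c}.png");x=max(blobs(mask(i,"red")),key=lambda b:b[0]);print(n,x[:3])
d=cv2.absdiff(cv2.imread("pics/scene0.png"),a);print("changed blobs",[(x[0],x[1]) for x in blobs((d.max(2)>60).astype(np.uint8)*255,40)])
A=cv2.resize(a[180:320,150:400],None,fx=3.1,fy=3.1,interpolation=cv2.INTER_CUBIC);cv2.imwrite("pics/c11.png",A)
```

```text
24.6 [ 0.41204431 -0.27667491  0.27073165] [0.2068158  0.45611123 0.54291876] 0.06402808054210382
terra [((np.int32(22), [178.1, 221.1], [175, 218, 8, 9]), array([-252.3, -310.9,  108. ]))]
blue [((np.int32(307), [329.2, 244.5], [318, 236, 23, 18]), array([ 12. ,  76.9, 108. ])), ((np.int32(352), [269.0, 262.2], [258, 253, 23, 19]), array([   3.8, -113. ,  108. ]))]
s0 (np.int32(228), [180.3, 237.2], [175, 219, 11, 34])
s11 (np.int32(224), [180.3, 237.7], [176, 219, 10, 35])
changed blobs [(np.int32(736), [206.8, 14.4]), (np.int32(472), [247.3, 11.2]), (np.int32(2136), [393.6, 37.9]), (np.int32(1716), [179.2, 53.3]), (np.int32(134), [240.5, 31.8]), (np.int32(277), [231.4, 50.2]), (np.int32(61), [401.2, 46.0]), (np.int32(117), [197.9, 101.1]), (np.int32(69), [187.2, 108.3]), (np.int32(77), [173.3, 122.7]), (np.int32(56), [172.8, 132.9]), (np.int32(106), [196.4, 155.1]), (np.int32(701), [274.4, 261.3])]
```

View pics/c11.png

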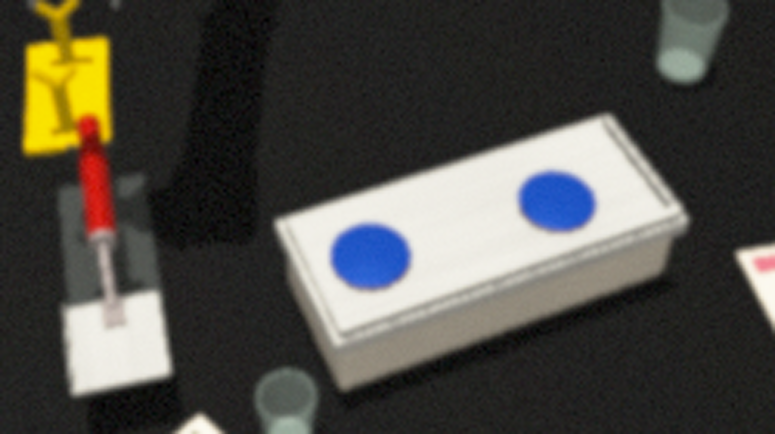

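Both discs lie flat with blue up inside the rims, at (370,256) and (557,200). The turner is back in the dark rest with its handle at (97,180), and the glassware hasn't moved. Handing in.

```bash
python3 -c "
from workcell import job,manip
print(manip.sense()['joint_velocities'].round(3));print(job.close_job())"
```

```text
[-0.041  0.032 -0.057  0.026  0.005 -0.001 -0.011]
the job is handed in; nothing more can be done
None
```

The terracotta disc has been turned. It now lies flat on the plate, blue face up and inside the rims, and the turner is back in its dark rest and released. I handed the job in at about 25 s of the 72 s allowed.

**How it went:**
- **Sliding under:** I slid the blade along the plate with about 1–2 N of contact. It came up against the back rim at about 8 N, and I held it there for 0.8 s.
- **Turning over:** I lifted the disc, moved it back and to the left to leave room, and rolled it 120° in one turn. The blade's folded edge stayed about 17 mm above the plate.
- **Putting back:** The handle sat in the gripper exactly as it had at the first grasp, so it went back to the same spot.

**Last checks:**
- **Turned disc:** its centre is about 113 mm right of the plate's middle, with roughly 18 mm between its edge and the right rim. No terracotta shows on the plate in either view. A 22-pixel terracotta-coloured patch in the last scene mask is the end of the red handle.
- **Other disc:** within 0.2 px of its first position.
- **Turner handle:** within 0.5 px of its first position.
- **Glassware:** no change between the first and last scene pictures, apart from the robot and the turned disc.

**Disagreement:** my camera-based position for the plate was out by about 6 mm front to back. The blade met the rim at 62 mm in my frame instead of 68 mm, so I relied on the felt contact there. Near the picture's edge, the wrist camera was also out by several mm against the fixed cameras.

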